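Load weld coupons under the hold-down rail and run the penetrant pen along them

TASK

Lift every welded T-coupon straight up out of the pocket tray and slide it from the open end under the strips of the hold-down rail, its weld on the side facing away from the robot, until they all stand packed one against another and against the end stop. Then take the penetrant pen and draw its nib along the outer edge of the welds, touching all the way, in one slow pass (no faster than about 3 cm a second) from the open-end edge of the outermost coupon to the stop. Put the pen back upright in its stand, see that the coupons are still fully home, and leave the other things on the bench alone.

Things in the scene. Friction and masses are not known exactly. Their poses are not given: they have to be found in the camera images.
- coupon_a_mid (a point): Steel T-joint weld coupon, may be absent (None): its centre, 29 mm above its underside. Foot 70 x 70 x 8 mm; on its middle an upright web 10 mm thick (x), 70 mm long (y), top 58 mm above the underside. Dark rippled fillet weld, 7 mm high and wide, in the corner of foot and web, on the +x side only. z up. 0.6 kg. Grip the web across x, from 17 mm above the underside upward.
- coupon_b_mid (a point): Steel T-joint weld coupon, may be absent (None): its centre, 29 mm above its underside. Foot 70 x 70 x 8 mm; on its middle an upright web 10 mm thick (x), 70 mm long (y), top 58 mm above the underside. Dark rippled fillet weld, 7 mm high and wide, in the corner of foot and web, on the +x side only. z up. 0.6 kg. Grip the web across x, from 17 mm above the underside upward.
- coupon_c_mid (a point): Steel T-joint weld coupon, may be absent (None): its centre, 29 mm above its underside. Foot 70 x 70 x 8 mm; on its middle an upright web 10 mm thick (x), 70 mm long (y), top 58 mm above the underside. Dark rippled fillet weld, 7 mm high and wide, in the corner of foot and web, on the +x side only. z up. 0.6 kg. Grip the web across x, from 17 mm above the underside upward.
- coupon_d_mid (a point): Steel T-joint weld coupon, may be absent (None): its centre, 29 mm above its underside. Foot 70 x 70 x 8 mm; on its middle an upright web 10 mm thick (x), 70 mm long (y), top 58 mm above the underside. Dark rippled fillet weld, 7 mm high and wide, in the corner of foot and web, on the +x side only. z up. 0.6 kg. Grip the web across x, from 17 mm above the underside upward.
- tray: Plywood pocket tray, fixed, 182 x 182 x 22 mm; origin under its centre. Four pockets 73 x 73 mm, 14 mm deep (floor 8 mm above the bench), centred at x, y = +-42.5 mm. A coupon's foot has 1.5 mm play each side and its top lies 6 mm below the rim: only the web stands clear. The coupons' axes agree with the tray's.
- rail: Hold-down rail, fixed. Origin on the bench below the middle of the stop face; z up; y runs along the channel to the stop. Base plate 116 mm wide (x), top at z = 10 mm, from y = 20 to -330 mm; the part beyond y = -265 mm is a bare apron. Stop face at y = 0, up to z = 27 mm. Coupons packed home have their centres at x = 0, y = -35, -105 (and -175), z = 39 mm.
- rail_mouth (a point): Open (-y) end of the rail's channel, middle, on the base plate: y = -225 mm in the rail's frame; same axes. From here to the stop the channel is 74 mm wide and 11 mm high under two overhanging strips (tops 17 mm above the base plate), with an open slot 50 mm wide between them for the webs. Guides 11 mm high flare out from here to 83 mm wide, 40 mm on.
- rail_seam (a point): Stop end of the line that the welds' outer edge follows once the coupons are home: x = 12.4, y = 0, z = 18 mm (top of the feet) in the rail's frame; same axes. The line runs from here to -y. A coupon's x axis along the rail's x axis (not against it) means its weld faces away from the robot.
- stand: Pen stand, fixed: base 84 x 84 x 6 mm with a 46 x 46 mm tower, top 82 mm above the bench; origin under its centre on the bench. A vertical hole 18 mm across with a 3 mm chamfer takes the pen down to its collar.
- pen_grip (a point): Middle of the penetrant pen's grip, z along the pen away from the nib. Grip 14 x 14 mm square (faces along x and y), 32 mm up and down from here. Below it a 26 mm square collar, underside 38 mm below this point, then a round barrel 10 mm across. Free nib end 110 mm below, top of the pen 35 mm above. In the stand this point is 120 mm above the bench. 80 g.
- pen_tip (a point): End of the pen's felt nib, a 6 mm ball. The nib is sprung: it goes in up to 5 mm along the pen, 0.6 N at first and 1.6 N when fully in; this point moves with it.
- pen: The whole penetrant pen; origin at the end of the free nib, axes as at pen_grip.
- nib: The sprung nib of the pen; origin at its end (same place as pen_tip).
- chipping_hammer: Bystander: hammer, wooden handle, 240 mm long, lying on the bench. Leave alone.
- wire_brush: Bystander: hand brush, 220 mm long, lying on the bench. Leave alone.
- cutting_discs: Bystander: stack of dark cutting discs, 115 mm across, 15 mm high, lying on the bench. Leave alone.
- try_square: Bystander: steel try square lying flat, 120 mm stock and 160 mm blade at a right angle, lying on the bench. Leave alone.
- anti_spatter_tin: Bystander: round metal tin, 84 mm across, 75 mm high, lying on the bench. Leave alone.
- f_clamp: Bystander: F-shaped bar clamp lying flat, 250 mm long, lying on the bench. Leave alone.
- bend_coupon: Bystander: flat bare steel strip, 150 x 40 x 8 mm, lying on the bench. Leave alone.
Things that resemble listed ones, but are neither listed nor needed, are in the scene too. Leave any purple or yellow look-alike of the part that bears coupon_d_mid alone.

How it is judged:
On the way, in this order (a step that is already met when the one before it is completed fails the run):
1. all coupons present are home under the strips: packed against the stop and one another, welds on the side away from the robot (x of coupon_a_mid in the frame of rail between -0.004 and 0.004 m and z of coupon_a_mid in the frame of rail between 0.036 and 0.043 m and (y of coupon_a_mid in the frame of rail between -0.043 and -0.031 m or y of coupon_a_mid in the frame of rail between -0.113 and -0.101 m or y of coupon_a_mid in the frame of rail between -0.183 and -0.171 m) and angle between the x axis of each of coupon_a_mid, coupon_b_mid, coupon_c_mid, coupon_d_mid and the x axis of rail, either way round below 0.1 rad and angle between each of coupon_a_mid, coupon_b_mid, coupon_c_mid, coupon_d_mid's own z axis and vertical below 0.1 rad and y of rail in the frame of coupon_a_mid above 0 m and x of coupon_b_mid in the frame of rail between -0.004 and 0.004 m and z of coupon_b_mid in the frame of rail between 0.036 and 0.043 m and (y of coupon_b_mid in the frame of rail between -0.043 and -0.031 m or y of coupon_b_mid in the frame of rail between -0.113 and -0.101 m or y of coupon_b_mid in the frame of rail between -0.183 and -0.171 m) and y of rail in the frame of coupon_b_mid above 0 m and x of coupon_c_mid in the frame of rail between -0.004 and 0.004 m and z of coupon_c_mid in the frame of rail between 0.036 and 0.043 m and (y of coupon_c_mid in the frame of rail between -0.043 and -0.031 m or y of coupon_c_mid in the frame of rail between -0.113 and -0.101 m or y of coupon_c_mid in the frame of rail between -0.183 and -0.171 m) and y of rail in the frame of coupon_c_mid above 0 m and x of coupon_d_mid in the frame of rail between -0.004 and 0.004 m and z of coupon_d_mid in the frame of rail between 0.036 and 0.043 m and (y of coupon_d_mid in the frame of rail between -0.043 and -0.031 m or y of coupon_d_mid in the frame of rail between -0.113 and -0.101 m or y of coupon_d_mid in the frame of rail between -0.183 and -0.171 m) and y of rail in the frame of coupon_d_mid above 0 m and (y of coupon_a_mid in the frame of rail between -0.043 and -0.031 m or y of coupon_b_mid in the frame of rail between -0.043 and -0.031 m or y of coupon_c_mid in the frame of rail between -0.043 and -0.031 m or y of coupon_d_mid in the frame of rail between -0.043 and -0.031 m) and (y of coupon_a_mid in the frame of rail between -0.113 and -0.101 m or y of coupon_b_mid in the frame of rail between -0.113 and -0.101 m or y of coupon_c_mid in the frame of rail between -0.113 and -0.101 m or y of coupon_d_mid in the frame of rail between -0.113 and -0.101 m)), for 0.2 s.
2. pen nib touches the weld edge, moving slower than 5 cm/s: at the open-end edge of the outermost coupon (x of pen_tip in the frame of rail between 0.008 and 0.02 m and z of pen_tip in the frame of rail between 0.014 and 0.025 m and contact force between nib and anything else above 0.1 N and linear speed of pen below 0.05 m/s and ((y of pen_tip in the frame of rail between -0.209 and -0.191 m and y of any of coupon_a_mid, coupon_b_mid, coupon_c_mid, coupon_d_mid in the frame of rail below -0.155 m) or (y of pen_tip in the frame of rail between -0.139 and -0.121 m and not (y of any of coupon_a_mid, coupon_b_mid, coupon_c_mid, coupon_d_mid in the frame of rail below -0.155 m)))), for 0.05 s.
3. pen nib touches the weld edge, moving slower than 5 cm/s: a seventh of the way (x of pen_tip in the frame of rail between 0.008 and 0.02 m and z of pen_tip in the frame of rail between 0.014 and 0.025 m and contact force between nib and anything else above 0.1 N and linear speed of pen below 0.05 m/s and ((y of pen_tip in the frame of rail between -0.179 and -0.161 m and y of any of coupon_a_mid, coupon_b_mid, coupon_c_mid, coupon_d_mid in the frame of rail below -0.155 m) or (y of pen_tip in the frame of rail between -0.119 and -0.101 m and not (y of any of coupon_a_mid, coupon_b_mid, coupon_c_mid, coupon_d_mid in the frame of rail below -0.155 m)))), for 0.05 s.
4. pen nib touches the weld edge, moving slower than 5 cm/s: two sevenths (x of pen_tip in the frame of rail between 0.008 and 0.02 m and z of pen_tip in the frame of rail between 0.014 and 0.025 m and contact force between nib and anything else above 0.1 N and linear speed of pen below 0.05 m/s and ((y of pen_tip in the frame of rail between -0.147 and -0.129 m and y of any of coupon_a_mid, coupon_b_mid, coupon_c_mid, coupon_d_mid in the frame of rail below -0.155 m) or (y of pen_tip in the frame of rail between -0.099 and -0.081 m and not (y of any of coupon_a_mid, coupon_b_mid, coupon_c_mid, coupon_d_mid in the frame of rail below -0.155 m)))), for 0.05 s.
5. pen nib touches the weld edge, moving slower than 5 cm/s: half-way (x of pen_tip in the frame of rail between 0.008 and 0.02 m and z of pen_tip in the frame of rail between 0.014 and 0.025 m and contact force between nib and anything else above 0.1 N and linear speed of pen below 0.05 m/s and ((y of pen_tip in the frame of rail between -0.115 and -0.097 m and y of any of coupon_a_mid, coupon_b_mid, coupon_c_mid, coupon_d_mid in the frame of rail below -0.155 m) or (y of pen_tip in the frame of rail between -0.079 and -0.061 m and not (y of any of coupon_a_mid, coupon_b_mid, coupon_c_mid, coupon_d_mid in the frame of rail below -0.155 m)))), for 0.05 s.
6. pen nib touches the weld edge, moving slower than 5 cm/s: two thirds of the way (x of pen_tip in the frame of rail between 0.008 and 0.02 m and z of pen_tip in the frame of rail between 0.014 and 0.025 m and contact force between nib and anything else above 0.1 N and linear speed of pen below 0.05 m/s and ((y of pen_tip in the frame of rail between -0.083 and -0.065 m and y of any of coupon_a_mid, coupon_b_mid, coupon_c_mid, coupon_d_mid in the frame of rail below -0.155 m) or (y of pen_tip in the frame of rail between -0.059 and -0.041 m and not (y of any of coupon_a_mid, coupon_b_mid, coupon_c_mid, coupon_d_mid in the frame of rail below -0.155 m)))), for 0.05 s.
7. pen nib touches the weld edge, moving slower than 5 cm/s: five sixths of the way (x of pen_tip in the frame of rail between 0.008 and 0.02 m and z of pen_tip in the frame of rail between 0.014 and 0.025 m and contact force between nib and anything else above 0.1 N and linear speed of pen below 0.05 m/s and ((y of pen_tip in the frame of rail between -0.051 and -0.033 m and y of any of coupon_a_mid, coupon_b_mid, coupon_c_mid, coupon_d_mid in the frame of rail below -0.155 m) or (y of pen_tip in the frame of rail between -0.039 and -0.021 m and not (y of any of coupon_a_mid, coupon_b_mid, coupon_c_mid, coupon_d_mid in the frame of rail below -0.155 m)))), for 0.05 s.
8. pen nib touches the weld edge, moving slower than 5 cm/s: at the stop (x of pen_tip in the frame of rail between 0.008 and 0.02 m and z of pen_tip in the frame of rail between 0.014 and 0.025 m and contact force between nib and anything else above 0.1 N and linear speed of pen below 0.05 m/s and ((y of pen_tip in the frame of rail between -0.021 and -0.003 m and y of any of coupon_a_mid, coupon_b_mid, coupon_c_mid, coupon_d_mid in the frame of rail below -0.155 m) or (y of pen_tip in the frame of rail between -0.021 and -0.003 m and not (y of any of coupon_a_mid, coupon_b_mid, coupon_c_mid, coupon_d_mid in the frame of rail below -0.155 m)))), for 0.05 s.
At the end, for the whole second after the job is handed in: Every coupon present lies in the channel under the strips, upright, within 4 mm of its middle line, weld away from the robot, filling the places next to the stop without a gap (each within about 8 mm of its packed place), and the pen hangs upright in its stand, down on its collar, at rest (all of step 1 and x of pen_grip in the frame of stand between -0.008 and 0.008 m and y of pen_grip in the frame of stand between -0.008 and 0.008 m and z of pen_grip in the frame of stand between 0.116 and 0.125 m and angle between pen_grip's own z axis and vertical below 0.1 rad and linear speed of pen below 0.02 m/s); the robot touches nothing.
It fails at once if a bystander is moved more than 3 cm (distance of any of chipping_hammer, wire_brush, cutting_discs, try_square, anti_spatter_tin, f_clamp, bend_coupon from where it was at the start of the episode above 0.03 m).
Of coupon_a, coupon_b, coupon_c, coupon_d only 2 to 3 are there at a start; the rules pass over those that are not, and their reading is None.
At some moment in a run one of coupon_a, coupon_b, coupon_c, coupon_d may be knocked a few centimetres aside while the robot is not near it.
Once in a run the grip may slacken for a moment while it holds something.
It also fails if it takes over 210 s, if anything falls off the work surface, if the arm or the gripper's body presses on something with over 40 N, if the wrist force passes 120 N, or if a joint passes its speed limit or range.

ROBOT

A 6-joint arm with a two-finger parallel gripper is mounted at the origin on the work surface. World frame = base frame: x ahead of the robot, y to its left, z up, the work surface at z = 0. Lengths are in m, angles in rad, forces in N, time in s.
With the tool pointing down it reaches from about 0.35 to 0.725 m from the base axis. Payload 6 kg.
Tool frame: the origin (TCP) lies on the centre line of the jaws, within the pads' length; the fingertips stand tcp_to_tips ahead of it and the grasp point (between the pads) is the TCP (tcp_to_tips is the distance from the TCP to the fingertips, in m); z points along the fingers, x is the direction in which the jaws open and shut, and the axes are right-handed (so a half turn about z gives the same grasp; the last joint's range is limited). The gripper opens to 85 mm and grips with 20 to 120 N. Pads are 22 mm wide; open, the fingers measure 114 mm over their backs; the gripper's body (76 mm by 85 mm) begins 54 mm behind the grasp point. The pads swing forward as they close: fully open they stand 13 mm farther back than shut.
Start: joints at [1.477, 0.04, 0.085, 0, -1.615, -0.334], TCP at [0.249, 0.546, 0.25] pointing down, gripper open.
Joint ranges: [-2.56, 2.56], [-1.29, 2.01], [-1.08, 1.49], [-3.29, 1.98], [-2.81, -0.18], [-2.99, 2.99]. Speed limits (rad/s): [2.57, 2.57, 3.01, 3.14, 3.14, 3.14].

INTERFACE

Orientations are given as a unit quaternion [w, x, y, z].
In Python, from station import * gives the robot as it stands.
- The arm moves only by the tool arm_command, never from a script. Its argument "deltas" is a list that holds one entry, the list of rows, each a list of 7 numbers: the gripper command: -1 is shut, 1 is fully open, values between are in proportion, then the shift along the tool's x, y, z in mm, then the turn, a rotation vector about the tool's x, y, z in rad. A call has 1 to 12 rows; each row is the pose to reach, as a shift and turn from the pose commanded when the call began, along the tool's axes at that moment; what a row does not reach only later rows make up. A row lasts 1/8 s, in which the tool goes at most 62.5 mm and 10.7 degrees, less where a joint would pass 70% of its speed; a pose out of reach is approached as far as the arm can. A call with a gripper value outside its range is refused whole. The fingers move at their own pace and stop on an object; "grip_force" is the grip in N (left out, the last holds). Time passes only in rows, so rows that repeat a pose let the fingers close. It gives the time, the measured TCP pose, the force and the opening at its end, in the units of the state.
- get_obs(): the state, without advancing time (a new reading comes with each control period).
- camera(name): name is "scene" or "top" or "wrist"; returns a dict with "img" (480x640x3 uint8, red, green, blue), "depth" (480x640 float32, m along the optical axis (not along the pixel's ray), 0 where there is no reading), "fov_y" (degrees; the focal length in pixels is half the picture's height over the tangent of half this angle, whatever the lens; pixels are square), "cx", "cy" (the principal point, pixels), "R" (3x3) and "t" (3): a world point X has camera coordinates R X + t. Camera axes: x right, y down, z forward; pixel columns grow to the right and rows downward; lengths in m; the calibration is good to about 2 mm. A picture is of the moment at which its call begins.
- hand_in(): hands the job in, once; it reports no verdict.
The state is a dict: "time": time; "joint_positions": joint angles; "joint_velocities": joint speeds; "tau": joint torques, N m; "tcp_pos": TCP position; "ee_rot": TCP orientation; "wrist_force": force on the tool from outside, world axes, zero at the start; "torque": the same for the moment, N m; "finger_gap": finger opening in m.
Only numpy, scipy, OpenCV 4.12 (cv2) and the standard library are available. Lean on these libraries where they do the work, as an engineer would, in place of code of your own. Each camera call takes 0.05 s, during which the arm holds its last target.

## Working session

There is one attempt and no reset: what is moved stays moved. The work goes in short steps, Python scripts to look and compute and a tool call to move; the robot and the scene stay as the last step left them, time stands still between calls to the robot, and variables do not carry over. Pictures are saved under pics/ and viewed, and the job is handed in when it is done.

Besides the shell and the picture viewer there is one more tool, called after "Request:" by a JSON object that holds its "op" and its "data". arm_command: Moves the arm, as the interface text tells. Its arguments: {"type":"object","properties":{"deltas":{"type":"array"},"grip_force":{"type":"number"}},"required":["deltas"]}

```bash
ls -la; mkdir -p pics; python3 - <<'E'
from station import *
import cv2
print(get_obs())
for n in ["scene","top","wrist"]:
    c=camera(n)
    cv2.imwrite(f"pics/{n}0.png",c["img"][:,:,::-1])
    print(n,c["fov_y"],c["cx"],c["cy"],c["R"].round(4).tolist(),c["t"].round(4).tolist(), (c["depth"]>0).mean())
E
```

```text
total 12
drwxr-xr-x  3 agent agent 4096 Dec  6 20:43 .
drwxr-xr-x 23 root  root  4096 Dec  6 20:42 ..
drwxr-xr-x  2 agent agent 4096 Dec  6 20:43 pics
{'time': 0.0, 'joint_positions': array([ 1.47627967e+00,  4.06414878e-02,  8.41403020e-02,  4.98861942e-04,
       -1.61525084e+00, -3.33834123e-01]), 'joint_velocities': array([-0.00038841,  0.00010148, -0.00012879, -0.00103473,  0.00277817,
        0.00018588]), 'tau': array([  1.0498061 , -36.43216968,  34.22989011,   6.19550496,
        -0.14991235,   0.07979297]), 'tcp_pos': array([0.24927872, 0.54571875, 0.24974559]), 'ee_rot': array([-9.91609035e-05, -5.40651795e-01,  8.41246305e-01, -5.29718744e-04]), 'wrist_force': array([-0.15966474,  0.56681934, -0.15962197]), 'torque': array([ 0.00969961,  0.0284806 , -0.04412556]), 'finger_gap': 0.08538732040989284}
scene 48.07637451818291 319.57323554837194 239.1426270334206 [[-0.4005, 0.9162, -0.014], [0.7973, 0.3409, -0.498], [-0.4515, -0.2106, -0.867]] [0.1961, -0.4128, 1.4953] 0.9960221354166666
top 53.98374191890783 325.96455869006246 239.90339652251194 [[0.0052, -0.9997, 0.0224], [-0.992, -0.008, -0.1256], [0.1258, -0.0216, -0.9918]] [0.0035, 0.564, 1.1448] 0.9961686197916667
wrist 71.34865416394072 323.9067246015526 234.3941067092539 [[-0.4143, -0.9102, 0.0005], [-0.8726, 0.3973, 0.2841], [-0.2587, 0.1173, -0.9588]] [0.5996, -0.0363, 0.3787] 0.9959244791666667
```

View pics/scene0.png

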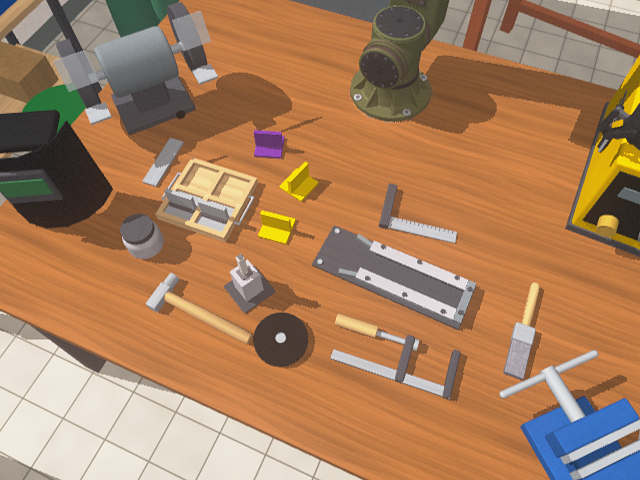

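View pics/top0.png

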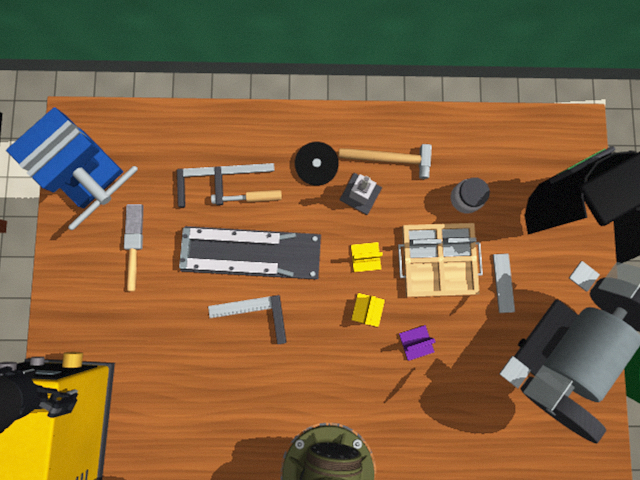

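View pics/wrist0.png

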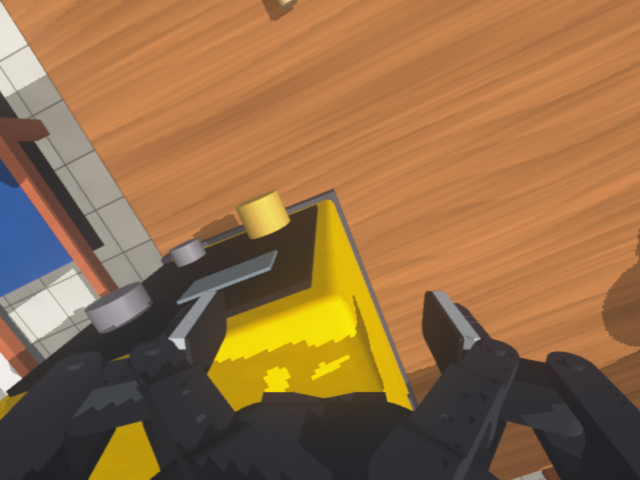

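```bash
python3 - <<'E'
import cv2
a=cv2.imread("pics/top0.png")[210:310,380:510]; a=cv2.resize(a,None,fx=6,fy=6,interpolation=cv2.INTER_CUBIC); cv2.imwrite("pics/c1.png",a)
a=cv2.imread("pics/scene0.png")[140:260,140:270]; a=cv2.resize(a,None,fx=5,fy=5,interpolation=cv2.INTER_CUBIC); cv2.imwrite("pics/c2.png",a)
E
```

```text
(no output)
```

View pics/c1.png

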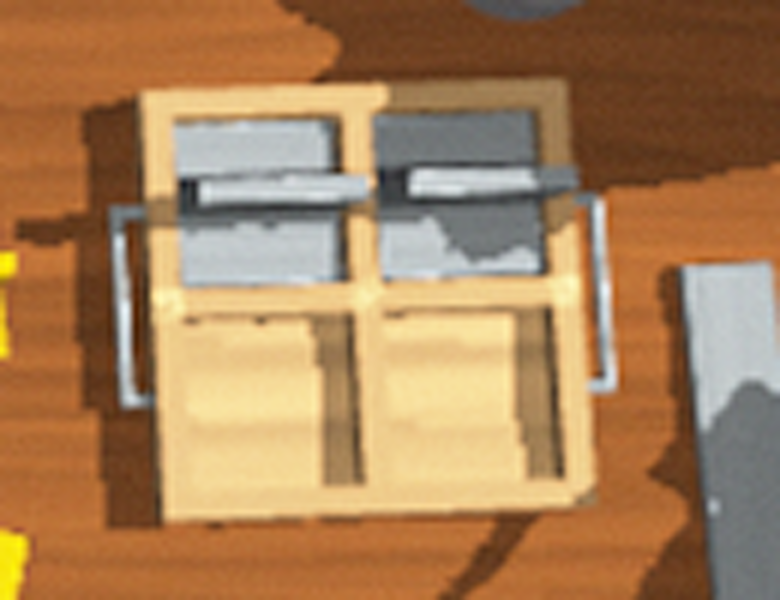

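View pics/c2.png

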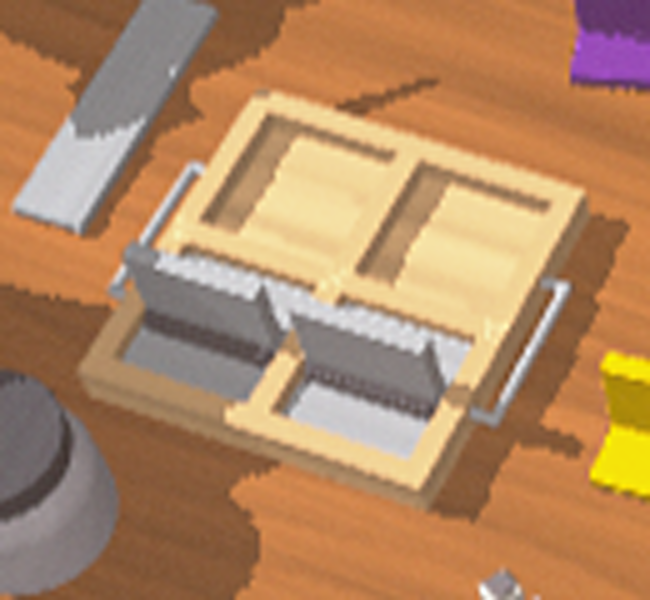

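```bash
cat > h.py <<'E'
import numpy as np, cv2
from scipy.spatial.transform import Rotation as Rot
from station import *
def K(c):
    f=240/np.tan(np.radians(c["fov_y"])/2); return f,c["cx"],c["cy"]
def proj(c,X):
    f,cx,cy=K(c); p=np.atleast_2d(X)@c["R"].T+c["t"]
    return np.c_[cx+f*p[:,0]/p[:,2],cy+f*p[:,1]/p[:,2]]
def ray(c,uv):
    f,cx,cy=K(c); uv=np.atleast_2d(uv).astype(float)
    d=np.c_[(uv[:,0]-cx)/f,(uv[:,1]-cy)/f,np.ones(len(uv))]@c["R"]
    return -c["R"].T@c["t"], d/np.linalg.norm(d,axis=1)[:,None]
def onz(c,uv,z):
    o,d=ray(c,uv); return o+d*((z-o[2])/d[:,2])[:,None]
def cloud(c):
    f,cx,cy=K(c); v,u=np.mgrid[:480,:640]; z=c["depth"]
    P=np.stack([(u-cx)/f*z,(v-cy)/f*z,z],-1)
    return (P-c["t"])@c["R"]
def tool(o=None):
    o=o or get_obs(); q=o["ee_rot"]; return o["tcp_pos"],Rot.from_quat([q[1],q[2],q[3],q[0]]).as_matrix()
def cam(n,fn=None):
    c=camera(n)
    if fn: cv2.imwrite(fn,c["img"][:,:,::-1])
    return c
E
python3 - <<'E'
import station; print([n for n in dir(station) if n[0]!='_'])
print(getattr(station,'tcp_to_tips',None))
from h import *
p,R=tool(); print(R.round(3))
c=cam("wrist"); o=-c["R"].T@c["t"]; print("cam in tool",(R.T@(o-p)).round(4)); print("cam axes in tool (rows)", (c["R"]@R).round(3))
t=cam("top"); s=cam("scene")
for n,c in(("top",t),("scene",s)):
    P=cloud(c); np.save(n+"0.npy",P)
P=cloud(t)
for uv in [(317,240),(316,276),(182,229),(181,272),(190,233),(190,268),(364,186),(440,260),(425,243),(170,257)]:
    print(uv,P[uv[1],uv[0]].round(3))
P=cloud(s)
for uv in [(340,232),(318,262),(471,290),(242,263),(205,200)]:
    print(uv,P[uv[1],uv[0]].round(3))
E
```

```text
['MotionError', 'camera', 'get_obs', 'hand_in', 'tcp_to_tips']
0.019
[[-0.415 -0.91   0.   ]
 [-0.91   0.415 -0.001]
 [ 0.001 -0.001 -1.   ]]
cam in tool [ 0.0002 -0.0721 -0.1233]
cam axes in tool (rows) [[ 1.    -0.001  0.   ]
 [ 0.001  0.959 -0.285]
 [ 0.     0.285  0.959]]
(317, 240) [0.567 0.03  0.012]
(316, 276) [0.475 0.031 0.012]
(182, 229) [0.59  0.37  0.025]
(181, 272) [0.483 0.374 0.002]
(190, 233) [0.58  0.35  0.023]
(190, 268) [0.492 0.347 0.021]
(364, 186) [ 0.686 -0.081  0.107]
(440, 260) [ 0.516 -0.281  0.027]
(425, 243) [ 0.555 -0.236  0.059]
(170, 257) [ 0.522  0.406 -0.005]
(340, 232) [0.485 0.05  0.015]
(318, 262) [0.576 0.034 0.013]
(471, 290) [0.516 0.368 0.03 ]
(242, 263) [ 0.696 -0.078  0.135]
(205, 200) [ 0.533 -0.282  0.021]
```

Request:
{"op": "arm_command", "data": {"deltas": [[[1, 271, -432, 0, 0, 0, 1.143], [1, 271, -432, 0, 0, 0, 1.143], [1, 271, -432, 0, 0, 0, 1.143], [1, 271, -432, 0, 0, 0, 1.143], [1, 271, -432, 0, 0, 0, 1.143], [1, 271, -432, 0, 0, 0, 1.143], [1, 271, -432, 0, 0, 0, 1.143], [1, 271, -432, 0, 0, 0, 1.143], [1, 271, -432, 0, 0, 0, 1.143], [1, 271, -432, 0, 0, 0, 1.143], [1, 271, -432, 0, 0, 0, 1.143], [1, 271, -432, 0, 0, 0, 1.143]]]}}

```text
time: 1.8
tcp_pos: [0.529, 0.1214, 0.2505]
ee_rot: [0.0, -0.001, 1.0, 0.0]
wrist_force: [-1.5, 0.5, -0.9]
finger_gap: 0.0855
```

```bash
python3 - <<'E'
from h import *
c=cam("wrist","pics/w1.png"); np.savez("w1.npz",**{k:np.array(c[k]) for k in c})
E
```

```text
(no output)
```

View pics/w1.png

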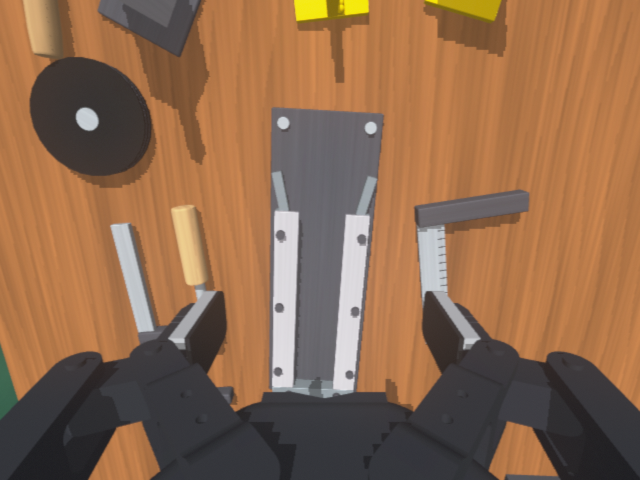

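```bash
cat > rail.py <<'E'
from h import *
def fit(P,i):  # fit x = a + b*y robustly
    y=P[:,1];x=P[:,0]
    for _ in range(4):
        b,a=np.polyfit(y,x,1); r=x-a-b*y; k=abs(r)<max(2*np.std(r),2e-4); x,y=x[k],y[k]
    return a,b,np.std(r)
c={k:v for k,v in np.load("w1.npz").items()}
P=cloud(c)
def H(u0,u1,v0,v1): 
    z=P[v0:v1,u0:u1,2]; return np.median(z).round(4),z.std().round(4)
print("base",H(305,335,220,370),"apron",H(295,350,140,165),"stripL",H(280,294,250,270),"stripR",H(345,355,250,290),"bench",H(390,410,240,330))
hsv=cv2.cvtColor(c["img"],cv2.COLOR_RGB2HSV)
# edges along rows
res={k:[] for k in["Lo","Li","Ri","Ro"]}
m=((hsv[...,1]<60)&(hsv[...,2]>170)).astype(np.uint8)
for v in range(222,375):
    row=m[v]; 
    L=np.where(row[262:312])[0]+262; Rr=np.where(row[325:378])[0]+325
    if len(L)>5: res["Lo"].append((L.min()-.5,v)); res["Li"].append((L.max()+.5,v))
    if len(Rr)>5: res["Ri"].append((Rr.min()-.5,v)); res["Ro"].append((Rr.max()+.5,v))
out={}
for k in res:
    Q=onz(c,res[k],0.027); a,b,s=fit(Q,0); out[k]=(a,b); print(k,"x at y=.2: %.4f slope %.4f sd %.4f"%(a+.2*b,b,s))
# base plate outer edges at z=0.010 (dark grey vs wood) : apron part rows 112..165
d=(hsv[...,1]<70).astype(np.uint8)
l=[];r=[]
for v in range(118,165):
    row=np.where(d[v,255:400])[0]+255; l.append((row.min()-.5,v)); r.append((row.max()+.5,v))
for n,q in(("baseL",l),("baseR",r)):
    Q=onz(c,q,0.010); a,b,s=fit(Q,0); print(n,"x at y=.05: %.4f slope %.4f sd %.4f"%(a+.05*b,b,s))
# end edges along columns
e=[]
for u in range(290,365):
    col=np.where(d[90:140,u])[0]+90; e.append((u,col.min()-.5))
Q=onz(c,e,0.010); b,a=np.polyfit(Q[:,0],Q[:,1],1); print("apron end y at x=.53: %.4f slope %.4f"%(a+.53*b,b))
for n,u0,u1 in(("L",279,295),("R",348,366)):
    e=[(u,np.where(m[195:235,u])[0].min()+195-.5) for u in range(u0,u1)]
    Q=onz(c,e,0.027); print("strip start",n,Q.mean(0).round(4))
E
python3 rail.py
python3 - <<'E'
import cv2
a=cv2.imread("pics/w1.png")[360:410,250:400]; cv2.imwrite("pics/c3.png",cv2.resize(a,None,fx=5,fy=5,interpolation=cv2.INTER_CUBIC))
E
```

```text
base (np.float64(0.0098), np.float64(0.0223)) apron (np.float64(0.0097), np.float64(0.0219)) stripL (np.float64(0.0269), np.float64(0.0292)) stripR (np.float64(0.0268), np.float64(0.0345)) bench (np.float64(-0.0002), np.float64(0.0351))
Lo x at y=.2: 0.5852 slope 0.0490 sd 0.0003
Li x at y=.2: 0.5596 slope 0.0514 sd 0.0003
Ri x at y=.2: 0.5094 slope 0.0516 sd 0.0003
Ro x at y=.2: 0.4836 slope 0.0505 sd 0.0003
baseL x at y=.05: 0.5835 slope 0.0413 sd 0.0000
baseR x at y=.05: 0.4692 slope 0.0516 sd 0.0003
apron end y at x=.53: 0.0243 slope -0.0505
strip start L [0.568 0.119 0.027]
strip start R [0.4941 0.123  0.027 ]
```

View pics/c3.png

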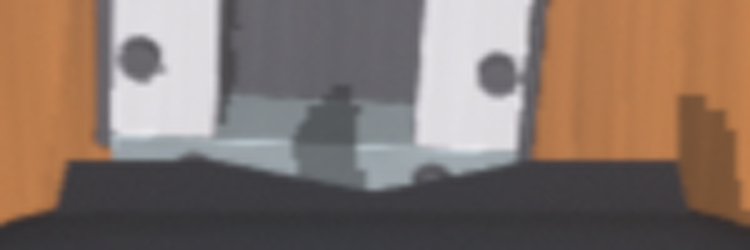

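```bash
python3 - <<'E'
from h import *
c={k:v for k,v in np.load("w1.npz").items()}
for n,uv,z in [("stop bottom L",(298,379.2),.01),("stop bottom R",(331,380.8),.01),("stop top L",(290,387),.027),("stop top R",(335,388.7),.027),
 ("guide start L",(277,172.5),.021),("guide start R",(372,177.5),.021),("strip st L",(286,211.5),.027),("strip st R",(357,215.5),.027),("apron L",(275,108),.01),("apron R",(380,114),.01),("boltL",(283,123),.012),("boltR",(371,128),.012)]:
    X=onz(c,uv,z)[0]; y=X[1]*.9987+X[0]*.051; print(n,X.round(4),"along %.4f"%y, "lat %.4f"%(X[0]*.9987-X[1]*.051))
a=cv2.imread("pics/w1.png")[95:230,260:395]; cv2.imwrite("pics/c4.png",cv2.resize(a,None,fx=4.4,fy=4.4,interpolation=cv2.INTER_CUBIC))
P=cloud(c)
print("depth pts along col 318", [(v,P[v,318].round(3).tolist()) for v in range(372,394,2)])
E
```

```text
stop bottom L [0.5615 0.3541 0.01  ] along 0.3823 lat 0.5428
stop bottom R [0.5185 0.3565 0.01  ] along 0.3824 lat 0.4997
stop top L [0.5702 0.3516 0.027 ] along 0.3802 lat 0.5516
stop top R [0.5139 0.3539 0.027 ] along 0.3797 lat 0.4951
guide start L [0.5776 0.0866 0.021 ] along 0.1160 lat 0.5725
guide start R [0.4783 0.0915 0.021 ] along 0.1158 lat 0.4730
strip st L [0.5687 0.1269 0.027 ] along 0.1557 lat 0.5615
strip st R [0.4933 0.131  0.027 ] along 0.1560 lat 0.4860
apron L [0.5788 0.0227 0.01  ] along 0.0522 lat 0.5769
apron R [0.4714 0.0281 0.01  ] along 0.0521 lat 0.4693
boltL [0.5709 0.0373 0.012 ] along 0.0664 lat 0.5682
boltR [0.4803 0.0419 0.012 ] along 0.0663 lat 0.4775
depth pts along col 318 [(372, [0.535, 0.344, 0.009]), (374, [0.535, 0.347, 0.009]), (376, [0.535, 0.35, 0.008]), (378, [0.535, 0.353, 0.01]), (380, [0.535, 0.353, 0.012]), (382, [0.535, 0.354, 0.015]), (384, [0.535, 0.355, 0.018]), (386, [0.535, 0.354, 0.022]), (388, [0.535, 0.354, 0.026]), (390, [0.535, 0.357, 0.026]), (392, [0.535, 0.359, 0.027])]
```

View pics/c4.png

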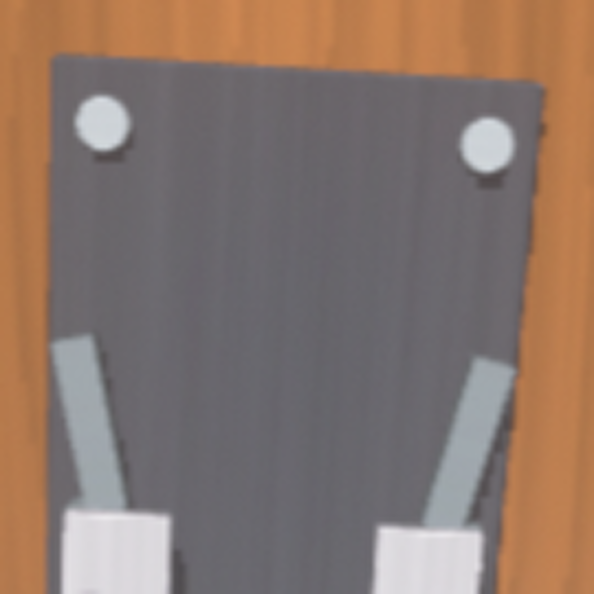

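Request:
{"op": "arm_command", "data": {"deltas": [[[1, -11, -440, 0, 0, 0, 0], [1, -11, -440, 0, 0, 0, 0], [1, -11, -440, 0, 0, 0, 0], [1, -11, -440, 0, 0, 0, 0], [1, -11, -440, 0, 0, 0, 0], [1, -11, -440, 0, 0, 0, 0], [1, -11, -440, 0, 0, 0, 0], [1, -11, -440, 0, 0, 0, 0], [1, -11, -440, 0, 0, 0, 0], [1, -11, -440, 0, 0, 0, 0]]]}}

```text
time: 3.1
tcp_pos: [0.541, -0.3185, 0.2508]
ee_rot: [0.0, -0.001, 1.0, -0.0]
wrist_force: [-2.2, 0.1, -0.6]
finger_gap: 0.0853
```

```bash
python3 - <<'E'
from h import *
print(get_obs()["tcp_pos"])
c=cam("wrist","pics/w2.png"); np.savez("w2.npz",**{k:np.array(c[k]) for k in c})
E
```

```text
[ 0.54098137 -0.31853668  0.25078019]
```

View pics/w2.png

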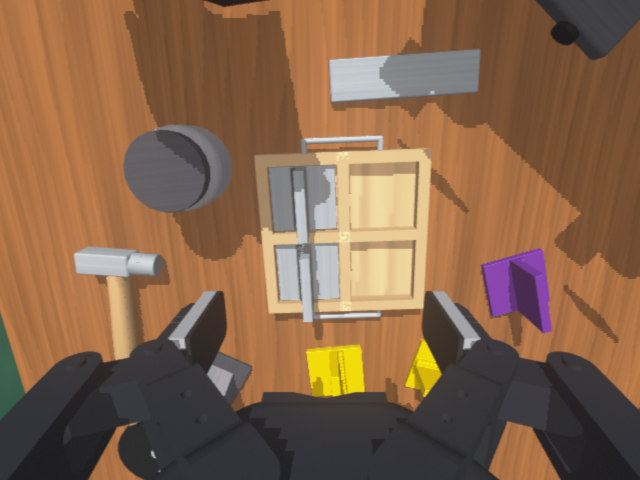

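```bash
python3 - <<'E'
from h import *
a=cv2.imread("pics/w2.png")[140:335,250:440]; cv2.imwrite("pics/c5.png",cv2.resize(a,None,fx=3,fy=3,interpolation=cv2.INTER_CUBIC))
c={k:v for k,v in np.load("w2.npz").items()}
P=cloud(c)
# web tops
m=(P[...,2]>.058)&(P[...,2]<.075)&(P[...,0]>.52)&(P[...,0]<.62)&(P[...,1]>-.42)&(P[...,1]<-.18)
n,lab,st,ce=cv2.connectedComponentsWithStats(m.astype(np.uint8))
for i in range(1,n):
    if st[i,4]<60: continue
    k=lab==i; Q=P[k]; print(st[i],"z med %.4f"%np.median(Q[:,2]), Q.min(0).round(4),Q.max(0).round(4))
    v,u=np.where(k); r=onz(c,np.c_[u,v],.066)[:,:2]
    rect=cv2.minAreaRect((r*1000).astype(np.float32)); print(rect); print(cv2.boxPoints(rect).round(1).tolist())
# tray rim
for uv in [(258,155),(428,151),(268,312),(425,311),(343,230),(300,312)]: print(uv,P[uv[1],uv[0]].round(4))
g=P[300:312,275:300,2]; print(np.median(P[180:215,355:405,2]), np.median(P[255:290,355:405,2]),np.median(P[175:220,318:330,2]))
E
```

```text
[292 170  16  74 811] z med 0.0657 [ 0.557  -0.3601  0.0581] [ 0.57   -0.2903  0.0681]
((563.2210693359375, -325.5739440917969), (10.33681869506836, 70.1571273803711), 2.7504324913024902)
[[556.4000244140625, -290.79998779296875], [559.7000122070312, -360.8999938964844], [570.0999755859375, -360.3999938964844], [566.7000122070312, -290.29998779296875]]
[299 257  14  65 667] z med 0.0657 [ 0.5527 -0.2744  0.0583] [ 0.5654 -0.2048  0.068 ]
((558.9234008789062, -240.78463745117188), (10.403273582458496, 71.30467224121094), 2.488284111022949)
[[552.2000122070312, -205.39999389648438], [555.2999877929688, -276.6000061035156], [565.7000122070312, -276.20001220703125], [562.5999755859375, -204.89999389648438]]
(258, 155) [ 0.6088 -0.3711  0.0202]
(428, 151) [ 0.4343 -0.3757  0.022 ]
(268, 312) [ 0.6062 -0.1907  0.0222]
(425, 311) [ 0.498  -0.3202  0.2485]
(343, 230) [ 0.5196 -0.2914  0.0217]
(300, 312) [ 0.5684 -0.191   0.0223]
0.007786732834253894 0.007830294882688599 0.015716190356607547
```

View pics/c5.png

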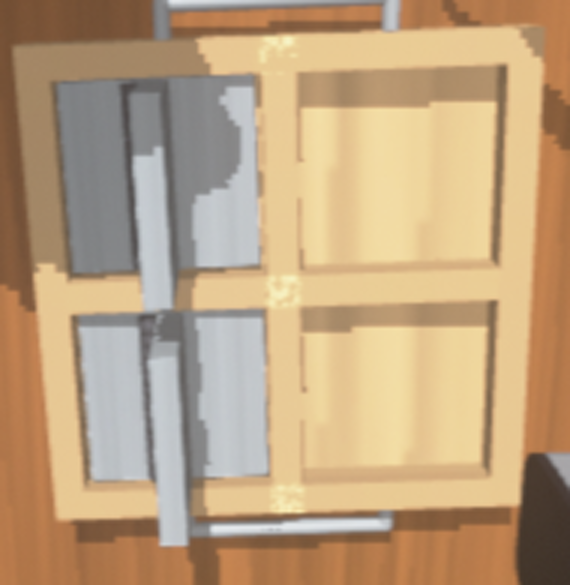

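Request:
{"op": "arm_command", "data": {"deltas": [[[1, -18, 78, 40, 0, 0, -0.043], [1, -18, 78, 100, 0, 0, -0.043], [1, -18, 78, 130, 0, 0, -0.043], [1, -18, 78, 130, 0, 0, -0.043], [1, -18, 78, 130, 0, 0, -0.043]]], "grip_force": 80}}

```text
time: 3.78
tcp_pos: [0.5596, -0.2421, 0.1233]
ee_rot: [0.002, -0.022, 1.0, -0.001]
wrist_force: [-1.5, -0.1, 1.1]
finger_gap: 0.0852
```

```bash
python3 - <<'E'
from h import *
p,R=tool(); print(p.round(4),R.round(4).tolist())
c=cam("wrist","pics/w3.png"); np.savez("w3.npz",**{k:np.array(c[k]) for k in c})
P=np.load("top0.npy"); k=(P[...,2]>.060)&(P[...,2]<.07)&(P[...,0]>.54)&(P[...,0]<.59)&(P[...,1]>-.37)&(P[...,1]<-.2); print("top view web tops",P[k].mean(0),k.sum())
P=np.load("scene0.npy"); k=(P[...,2]>.058)&(P[...,2]<.072)&(P[...,0]>.54)&(P[...,0]<.59)&(P[...,1]>-.37)&(P[...,1]<-.2); print("scene",P[k].mean(0),P[k].min(0),P[k].max(0),k.sum())
E
```

```text
[ 0.5596 -0.2421  0.1233] [[-0.999, -0.044, 0.0032], [-0.044, 0.999, -0.0018], [-0.0031, -0.002, -1.0]]
top view web tops [ 0.56230183 -0.28024338  0.06525457] 238
scene [ 0.56534045 -0.28024935  0.06508328] [ 0.55428032 -0.36073437  0.05800578] [ 0.57368716 -0.2023572   0.07156962] 311
```

View pics/w3.png

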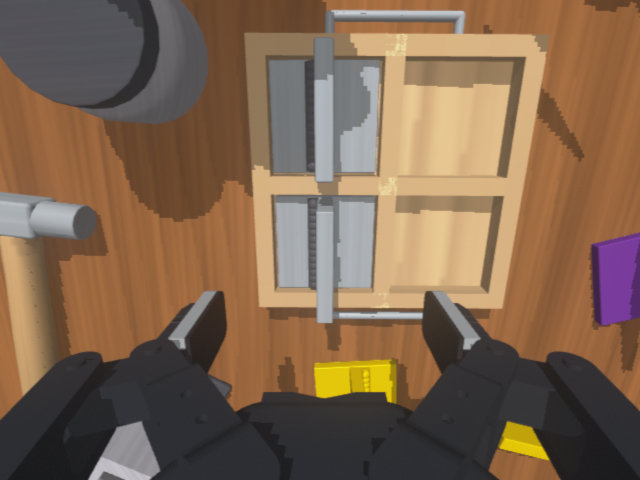

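The wrist view shows both welds (dark rippled bands at (312,115) and (313,245)) on the +X side of the webs, and the near web sits between the jaws. I descend and grip now.

Request:
{"op": "arm_command", "data": {"deltas": [[[1, 0, 1, 40, 0, 0, 0], [1, 0, 1, 73, 0, 0, 0], [1, 0, 1, 73, 0, 0, 0], [-1, 0, 1, 73, 0, 0, 0], [-1, 0, 1, 73, 0, 0, 0], [-1, 0, 1, 73, 0, 0, 0], [-1, 0, 1, 73, 0, 0, 0], [-1, 0, 1, 73, 0, 0, 0], [-1, 0, 1, 73, 0, 0, 0], [-1, 0, 1, 73, 0, 0, 0]]], "grip_force": 80}}

```text
time: 5.08
tcp_pos: [0.559, -0.241, 0.048]
ee_rot: [0.001, -0.022, 1.0, -0.0]
wrist_force: [0.2, -0.2, 3.4]
finger_gap: 0.0093
```

Request:
{"op": "arm_command", "data": {"deltas": [[[-1, 0, 0, -8, 0, 0, 0], [-1, 0, 0, -24, 0, 0, 0], [-1, 0, 0, -55, 0, 0, 0], [-1, 0, 0, -85, 0, 0, 0], [-1, 0, 0, -85, 0, 0, 0]]]}}

```text
time: 5.7
tcp_pos: [0.5588, -0.2412, 0.1342]
ee_rot: [0.001, -0.021, 1.0, -0.0]
wrist_force: [-1.0, 0.1, -7.3]
finger_gap: 0.0089
```

```bash
python3 - <<'E'
from h import *
p,R=tool(); print(p.round(4),R.round(4).tolist())
c=cam("wrist","pics/w4.png"); np.savez("w4.npz",**{k:np.array(c[k]) for k in c})
E
```

```text
[ 0.5588 -0.2412  0.1342] [[-0.9991, -0.0428, 0.0023], [-0.0428, 0.9991, -0.0005], [-0.0022, -0.0006, -1.0]]
```

View pics/w4.png

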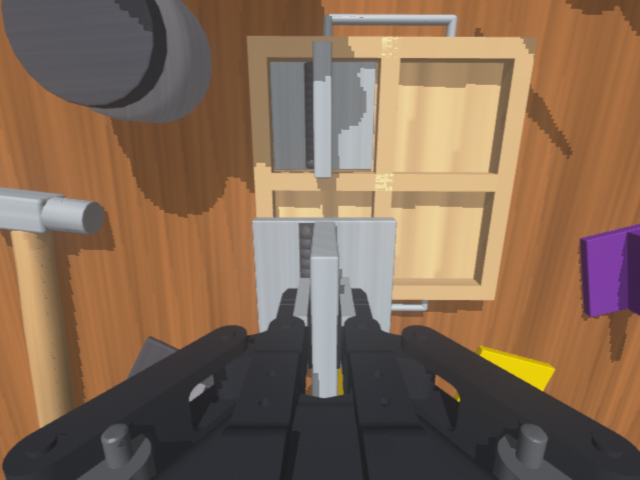

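Request:
{"op": "arm_command", "data": {"deltas": [[[-1, 4, 60, 0, 0, 0, 0.02], [-1, 8, 120, 0, 0, 0, 0.04], [-1, 12, 180, 0, 0, 0, 0.06], [-1, 15, 240, 0, 0, 0, 0.08], [-1, 18, 280, 0, 0, 0, 0.094], [-1, 19, 300, 10, 0, 0, 0.094], [-1, 19, 300, 40, 0, 0, 0.094], [-1, 19, 300, 55, 0, 0, 0.094], [-1, 19, 300, 55, 0, 0, 0.094]]]}}

```text
time: 6.88
tcp_pos: [0.5251, 0.0571, 0.0747]
ee_rot: [-0.002, 0.026, 1.0, -0.001]
wrist_force: [-2.2, -0.5, -6.6]
finger_gap: 0.0091
```

```bash
cat > chk.py <<'E'
from h import *
import sys
O=np.array([.5422,.3543]); u=np.array([.051,.9987]); n=np.array([.9987,-.051])
p,R=tool(); print("tcp",p.round(4),"z axis",R[:,2].round(4),"yaw of -x %.4f"%np.arctan2(-R[1,0],-R[0,0]),"rail xy %.4f %.4f"%((p[:2]-O)@n,(p[:2]-O)@u), "gap",get_obs()["finger_gap"])
if len(sys.argv)>1: 
    for k in sys.argv[2:] or ["wrist"]: 
        c=cam(k,f"pics/{sys.argv[1]}_{k}.png"); np.savez(f"{sys.argv[1]}_{k}.npz",**{q:np.array(c[q]) for q in c})
E
python3 chk.py a1 wrist
```

```text
tcp [0.5251 0.0571 0.0747] z axis [-0.0049 -0.002  -1.    ] yaw of -x -0.0516 rail xy -0.0019 -0.2977 gap 0.009109472416901345
```

View pics/a1_wrist.png

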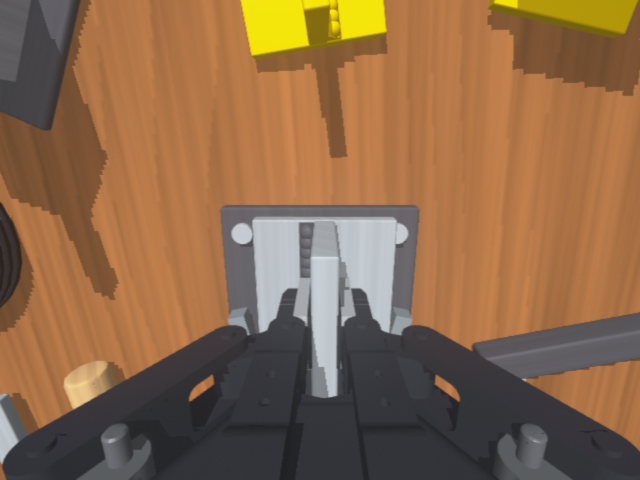

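Request:
{"op": "arm_command", "data": {"deltas": [[[-1, -2, 0, 10, 0, 0, 0], [-1, -2, 0, 23, 0, 0, 0], [-1, -2, 0, 23, 0, 0, 0], [-1, -2, 15, 23, 0, 0, 0], [-1, -2, 30, 23, 0, 0, 0], [-1, -2, 45, 23, 0, 0, 0], [-1, -2, 60, 23, 0, 0, 0], [-1, -2, 75, 23, 0, 0, 0], [-1, -2, 90, 23, 0, 0, 0], [-1, -2, 90, 23, 0, 0, 0]]]}}

```text
time: 8.18
tcp_pos: [0.5313, 0.132, 0.0539]
ee_rot: [-0.005, 0.028, 0.999, -0.016]
wrist_force: [-1.9, -63.7, 0.9]
finger_gap: 0.0091
```

```bash
python3 chk.py a2 wrist
```

```text
tcp [0.5313 0.132  0.0539] z axis [-0.0107 -0.032  -0.9994] yaw of -x -0.0564 rail xy 0.0005 -0.2226 gap 0.009058925943186268
```

View pics/a2_wrist.png

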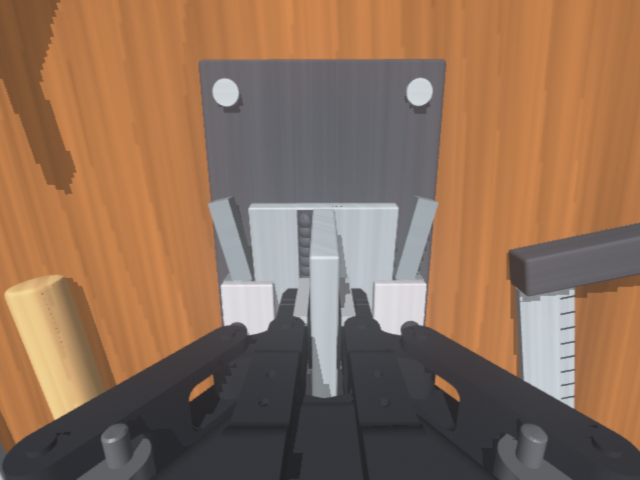

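```bash
python3 - <<'E'
import cv2
a=cv2.imread("pics/a2_wrist.png")[185:345,200:450]; cv2.imwrite("pics/c6.png",cv2.resize(a,None,fx=3.2,fy=3.2,interpolation=cv2.INTER_CUBIC))
from h import *
c={k:v for k,v in np.load("a2_wrist.npz").items()}; P=cloud(c)
for v in (210,230,250,268): print(v,[P[v,u].round(4).tolist() for u in (265,285,355,380)])
print("base",np.median(P[100:180,260:390,2]),"strips",P[300,245].round(4),P[300,400].round(4),"guide",P[240,232].round(4), "webtop",P[260,325].round(4),P[330,325].round(4))
E
```

```text
210 [[0.5556, 0.0904, 0.027], [0.5464, 0.0911, 0.0264], [0.514, 0.0928, 0.0271], [0.5025, 0.0934, 0.0274]]
230 [[0.5567, 0.1001, 0.0262], [0.5474, 0.1009, 0.0253], [0.5142, 0.1027, 0.0257], [0.5024, 0.1033, 0.0259]]
250 [[0.558, 0.1105, 0.0242], [0.5483, 0.111, 0.0244], [0.5145, 0.1127, 0.0253], [0.5022, 0.1139, 0.0239]]
268 [[0.5593, 0.1204, 0.0225], [0.5493, 0.1208, 0.0231], [0.5146, 0.1228, 0.023], [0.5022, 0.1234, 0.0233]]
base 0.009727623633155005 strips [0.5699 0.1349 0.0272] [0.4929 0.14   0.0261] guide [0.5742 0.1054 0.0212] webtop [0.5289 0.0992 0.0767] [0.5304 0.1273 0.0721]
```

View pics/c6.png

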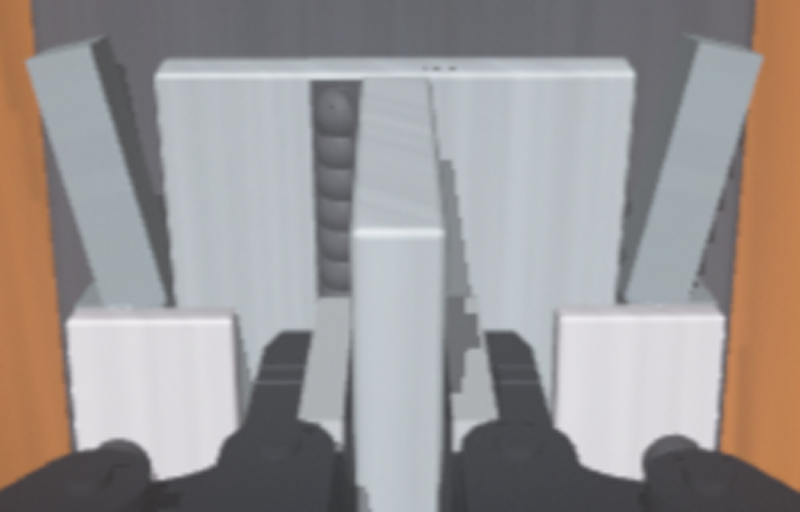

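```bash
python3 - <<'E'
from h import *
for f in ("w4","a1_wrist"):
    c={k:v for k,v in np.load(f+".npz").items()}; P=cloud(c)
    print(f,[P[v,280].round(4).tolist() for v in (225,240,260,280)],[P[v,375].round(4).tolist() for v in (225,240,260,280)],[P[v,325].round(4).tolist() for v in (270,300,330,350)])
E
```

```text
w4 [[0.5808, -0.2713, 0.1028], [0.5809, -0.2636, 0.102], [0.5808, -0.2532, 0.1021], [0.5807, -0.2424, 0.1021]] [[0.5353, -0.2733, 0.1025], [0.5346, -0.2657, 0.1023], [0.5338, -0.2554, 0.1024], [0.5326, -0.2443, 0.1015]] [[0.5593, -0.2699, 0.1528], [0.5587, -0.2584, 0.1523], [0.5582, -0.246, 0.1514], [0.5578, -0.2375, 0.1514]]
a1_wrist [[0.544, 0.025, 0.0426], [0.5445, 0.0323, 0.0436], [0.5457, 0.0433, 0.0417], [0.5467, 0.0544, 0.0411]] [[0.4986, 0.0269, 0.0443], [0.4983, 0.035, 0.0425], [0.4983, 0.0457, 0.042], [0.4985, 0.0561, 0.0428]] [[0.5229, 0.0287, 0.0926], [0.5234, 0.0394, 0.0937], [0.524, 0.0516, 0.0932], [0.5244, 0.0599, 0.0932]]
```

Request:
{"op": "arm_command", "data": {"deltas": [[[-1, 0, -15, 0, 0, 0, 0], [-1, 0, -30, 0, 0, 0, 0], [-1, 0, -45, 0, 0, 0, 0], [-1, 0, -60, 0, 0, 0, 0], [-1, 0, -75, 0, 0, 0, 0], [-1, 0, -88, 0, 0, 0, 0], [-1, 0, -88, 0, 0, 0, 0], [-1, 0, -88, 0, 0, 0, 0], [-1, 0, -88, 0, 0, 0, 0]]]}}

```text
time: 9.35
tcp_pos: [0.5288, 0.0602, 0.0543]
ee_rot: [0.0, 0.025, 1.0, 0.0]
wrist_force: [-1.9, 0.2, -7.3]
finger_gap: 0.0087
```

```bash
python3 chk.py a3 wrist; python3 - <<'E'
from h import *
c={k:v for k,v in np.load("a3_wrist.npz").items()}; P=cloud(c)
print([P[v,280].round(4).tolist() for v in (215,225,240,260,280)],[P[v,375].round(4).tolist() for v in (225,240,260,280)],[P[v,325].round(4).tolist() for v in (270,300,330,350)])
E
```

```text
tcp [0.5288 0.0602 0.0543] z axis [ 0.  0. -1.] yaw of -x -0.0506 rail xy 0.0016 -0.2944 gap 0.008714022350075347
[[0.5468, 0.0224, 0.0263], [0.5475, 0.0276, 0.0245], [0.5481, 0.035, 0.0246], [0.5492, 0.0457, 0.0234], [0.5503, 0.0568, 0.0223]] [[0.5028, 0.0294, 0.026], [0.5026, 0.0372, 0.0248], [0.5025, 0.0481, 0.0232], [0.5023, 0.0595, 0.0216]] [[0.5265, 0.03, 0.0763], [0.527, 0.0415, 0.0751], [0.5276, 0.0549, 0.0723], [0.528, 0.0632, 0.0724]]
```

View pics/a3_wrist.png

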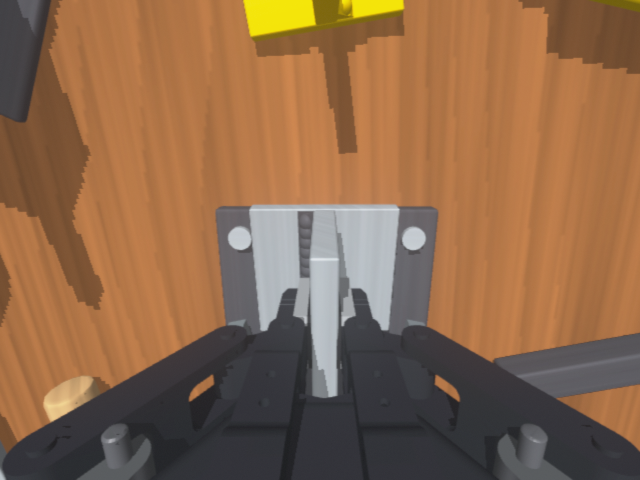

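Request:
{"op": "arm_command", "data": {"deltas": [[[-1, 1, 0, 3, 0, 0, 0], [-1, 1, 0, 4, 0, 0, 0], [0, 1, 0, 4, 0, 0, 0], [0, 1, 0, 4, 0, 0, 0], [0, 1, -4, 4, 0, 0, 0], [0, 1, -4, 4, 0, 0, 0], [-1, 1, -4, 4, 0, 0, 0], [-1, 1, -4, 4, 0, 0, 0], [-1, 1, -4, 4, 0, 0, 0], [-1, 1, -4, 4, 0, 0, 0], [-1, 1, -4, 4, 0, 0, 0]]], "grip_force": 120}}

```text
time: 10.78
tcp_pos: [0.5278, 0.0559, 0.0506]
ee_rot: [0.0, 0.025, 1.0, -0.0]
wrist_force: [-0.7, -0.7, 1.8]
finger_gap: 0.0087
```

```bash
python3 chk.py a4 wrist; python3 - <<'E'
from h import *
c={k:v for k,v in np.load("a4_wrist.npz").items()}; P=cloud(c)
print([P[v,280].round(4).tolist() for v in (215,225,240,260,280)],[P[v,375].round(4).tolist() for v in (225,240,260,280)],[P[v,325].round(4).tolist() for v in (270,300,330,350)])
E
```

```text
tcp [0.5278 0.0559 0.0506] z axis [ 6.e-04 -1.e-04 -1.e+00] yaw of -x -0.0509 rail xy 0.0008 -0.2987 gap 0.008654452746844715
[[0.5465, 0.0192, 0.0179], [0.547, 0.0242, 0.0178], [0.5476, 0.0318, 0.0177], [0.5484, 0.0418, 0.0188], [0.5494, 0.0528, 0.0181]] [[0.5011, 0.0266, 0.0174], [0.5013, 0.0338, 0.0184], [0.5013, 0.0444, 0.0179], [0.5013, 0.0555, 0.0175]] [[0.5255, 0.028, 0.0672], [0.5261, 0.0393, 0.0675], [0.5267, 0.052, 0.0664], [0.5271, 0.0592, 0.0683]]
```

View pics/a4_wrist.png

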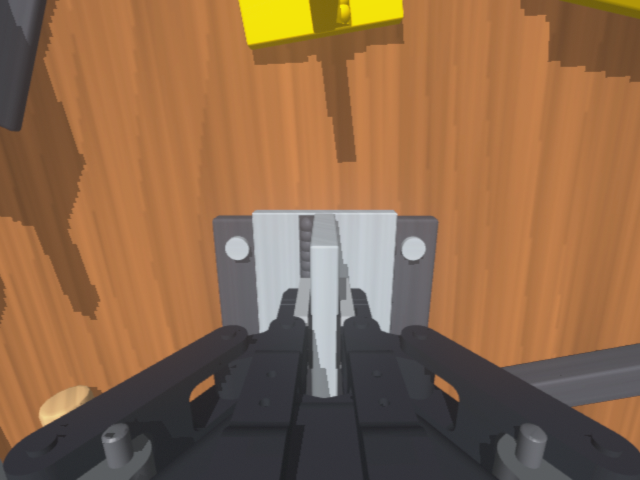

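Request:
{"op": "arm_command", "data": {"deltas": [[[-1, 0, 0, -1, 0, 0, 0], [-1, 0, 12, -1, 0, 0, 0], [-1, 0, 27, -1, 0, 0, 0], [-1, 0, 42, -1, 0, 0, 0], [-1, 0, 57, -1, 0, 0, 0], [-1, 0, 72, -1, 0, 0, 0], [-1, 0, 87, -1, 0, 0, 0], [-1, 0, 102, -1, 0, 0, 0], [-1, 0, 117, -1, 0, 0, 0], [-1, 0, 132, -1, 0, 0, 0]]]}}

```text
time: 12.08
tcp_pos: [0.5342, 0.1888, 0.0512]
ee_rot: [-0.0, 0.025, 1.0, -0.0]
wrist_force: [-1.4, -0.3, -6.8]
finger_gap: 0.0085
```

```bash
python3 chk.py
```

```text
tcp [0.5342 0.1888 0.0512] z axis [-2.e-04 -1.e-04 -1.e+00] yaw of -x -0.0510 rail xy 0.0005 -0.1657 gap 0.00851381954532397
```

Request:
{"op": "arm_command", "data": {"deltas": [[[-1, 0, 18, 0, 0, 0, 0], [-1, 0, 36, 0, 0, 0, 0], [-1, 0, 54, 0, 0, 0, 0], [-1, 0, 72, 0, 0, 0, 0], [-1, 0, 90, 0, 0, 0, 0], [-1, 0, 105, 0, 0, 0, 0], [-1, 0, 115, 0, 0, 0, 0], [-1, 0, 122, 0.5, 0, 0, 0], [-1, 0, 127, 1, 0, 0, 0], [-1, 0, 131, 1, 0, 0, 0], [-1, 0, 134, 1, 0, 0, 0], [-1, 0, 134, 1, 0, 0, 0]]]}}

```text
time: 13.58
tcp_pos: [0.5412, 0.3208, 0.0507]
ee_rot: [-0.0, 0.026, 1.0, -0.001]
wrist_force: [-2.1, -3.9, -2.5]
finger_gap: 0.0085
```

```bash
python3 chk.py a5 wrist
```

```text
tcp [0.5412 0.3208 0.0507] z axis [-1.0e-04 -1.6e-03 -1.0e+00] yaw of -x -0.0515 rail xy 0.0007 -0.0335 gap 0.00853148048992712
```

View pics/a5_wrist.png

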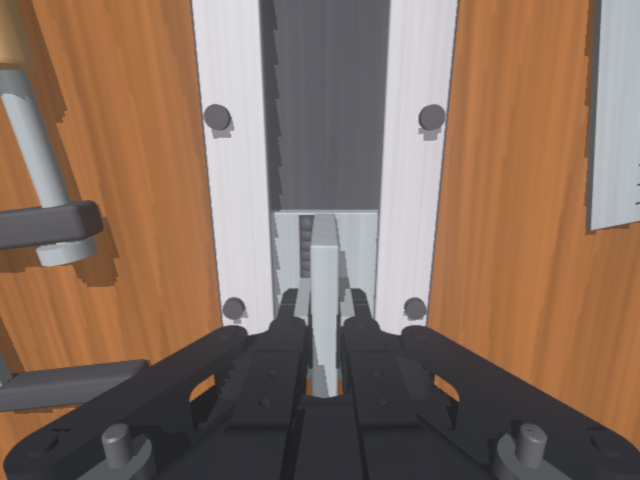

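Request:
{"op": "arm_command", "data": {"deltas": [[[-1, 0, 2, 0, 0, 0, 0], [-1, 0, 4, 0, 0, 0, 0], [-1, 0, 4, 0, 0, 0, 0]]]}}

```text
time: 14.0
tcp_pos: [0.5412, 0.3212, 0.0509]
ee_rot: [-0.001, 0.026, 1.0, -0.004]
wrist_force: [-3.7, -15.7, 2.6]
finger_gap: 0.0085
```

```bash
python3 chk.py a6 wrist; python3 - <<'E'
from h import *
O=np.array([.5422,.3543]); u=np.array([.051,.9987]); n=np.array([.9987,-.051])
c={k:v for k,v in np.load("a6_wrist.npz").items()}
g=cv2.cvtColor(c["img"],cv2.COLOR_RGB2GRAY).astype(int)
for uu in (283,290,350,360,370):
    col=g[200:225,uu]; v=200+np.argmax(np.diff(col)); X=onz(c,(uu,v+.5),.018)[0]; print(uu,v,"rail x %.4f y %.4f"%((X[:2]-O)@n,(X[:2]-O)@u))
E
```

```text
tcp [0.5412 0.3212 0.0509] z axis [-0.0022 -0.0083 -1.    ] yaw of -x -0.0525 rail xy 0.0007 -0.0331 gap 0.008489030169022443
283 208 rail x 0.0197 y -0.0722
290 208 rail x 0.0164 y -0.0722
350 208 rail x -0.0123 y -0.0722
360 208 rail x -0.0170 y -0.0722
370 208 rail x -0.0218 y -0.0722
```

Request:
{"op": "arm_command", "data": {"deltas": [[[-1, 0, -4, 0, 0, 0, 0], [-0.4, 0, -4, 0, 0, 0, 0], [-0.4, 0, -4, 0, 0, 0, 0], [-0.4, 0, -4, 0, 0, 0, 0], [-0.4, 0, -4, -15, 0, 0, 0], [-0.4, 0, -4, -60, 0, 0, 0], [0.5, 0, -4, -120, 0, 0, 0], [1, 0, -4, -130, 0, 0, 0], [1, 0, -4, -130, 0, 0, 0]]]}}

```text
time: 15.18
tcp_pos: [0.5414, 0.3221, 0.182]
ee_rot: [0.001, 0.025, 1.0, 0.001]
wrist_force: [-2.0, -1.0, -2.0]
finger_gap: 0.0784
```

```bash
python3 chk.py a7 wrist
```

```text
tcp [0.5414 0.3221 0.182 ] z axis [ 0.0019  0.0022 -1.    ] yaw of -x -0.0510 rail xy 0.0008 -0.0322 gap 0.07844364215290188
```

View pics/a7_wrist.png

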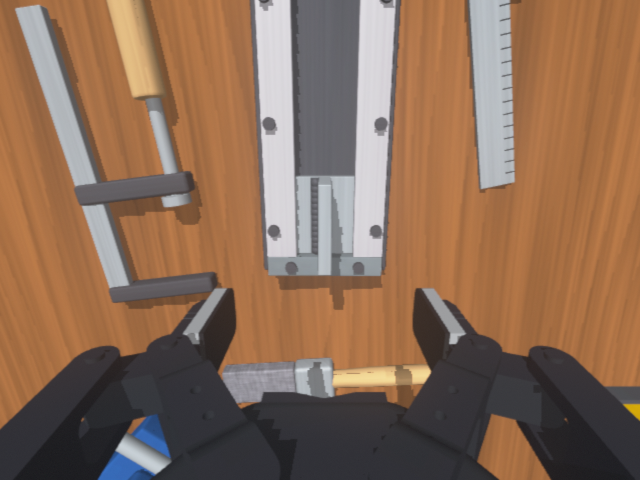

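Request:
{"op": "arm_command", "data": {"deltas": [[[1, -55, -646, 0, 0, 0, -0.097], [1, -55, -646, 0, 0, 0, -0.097], [1, -55, -646, 0, 0, 0, -0.097], [1, -55, -646, 0, 0, 0, -0.097], [1, -55, -646, 0, 0, 0, -0.097], [1, -55, -646, 0, 0, 0, -0.097], [1, -55, -646, 0, 0, 0, -0.097], [1, -55, -646, 0, 0, 0, -0.097], [1, -55, -646, 0, 0, 0, -0.097], [1, -55, -646, 0, 0, 0, -0.097], [1, -55, -646, 0, 0, 0, -0.097], [1, -55, -646, 0, 0, 0, -0.097]]]}}

```text
time: 16.73
tcp_pos: [0.5621, -0.3275, 0.1779]
ee_rot: [-0.002, -0.022, 1.0, 0.001]
wrist_force: [-1.5, -0.1, -0.2]
finger_gap: 0.0855
```

Request:
{"op": "arm_command", "data": {"deltas": [[[1, 0, 0, 60, 0, 0, 0], [1, 0, 0, 60, 0, 0, 0], [1, 0, 0, 60, 0, 0, 0], [1, 0, 0, 60, 0, 0, 0]]]}}

```text
time: 17.23
tcp_pos: [0.5644, -0.3264, 0.1235]
ee_rot: [0.002, -0.023, 1.0, -0.001]
wrist_force: [-1.5, -0.3, -0.4]
finger_gap: 0.0854
```

```bash
python3 chk.py a8 wrist; python3 - <<'E'
from h import *
c={k:v for k,v in np.load("a8_wrist.npz").items()}; P=cloud(c)
m=(P[...,2]>.058)&(P[...,2]<.075)&(P[...,0]>.52)&(P[...,0]<.62)&(P[...,1]>-.42)&(P[...,1]<-.25)
n,lab,st,ce=cv2.connectedComponentsWithStats(m.astype(np.uint8))
for i in range(1,n):
    if st[i,4]<60: continue
    k=lab==i; Q=P[k]; v,u=np.where(k); print("z med %.4f"%np.median(Q[:,2])); r=onz(c,np.c_[u,v],.066)[:,:2]
    rect=cv2.minAreaRect((r*1000).astype(np.float32)); print(rect)
E
```

```text
tcp [ 0.5644 -0.3264  0.1235] z axis [ 0.0038 -0.002  -1.    ] yaw of -x 0.0470 rail xy 0.0568 -0.6787 gap 0.0854448320681385
z med 0.0657
((563.357421875, -326.1374816894531), (9.752538681030273, 70.81295776367188), 2.651060104370117)
```

View pics/a8_wrist.png

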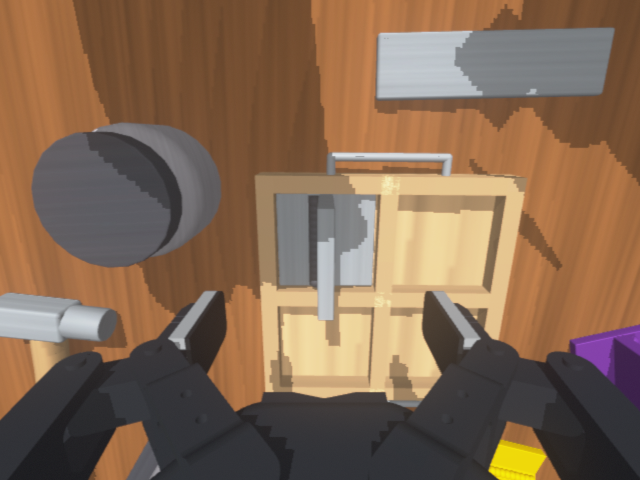

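```bash
python3 - <<'E'
from h import *
c={k:v for k,v in np.load("a8_wrist.npz").items()}; P=cloud(c)
m=(P[...,2]>.04)&(P[...,2]<.09)&(P[...,0]>.6)&(P[...,1]<-.2); m[:,240:]=0
print(P[m].min(0),P[m].max(0))
E
```

```text
[ 0.64115786 -0.40029788  0.04000117] [ 0.71915308 -0.31880287  0.07717728]
```

Request:
{"op": "arm_command", "data": {"deltas": [[[0.4, 0, 0, 0, 0, 0, 0], [0.4, 0, 0, 35, 0, 0, 0], [0.4, 0, 0, 71, 0, 0, 0], [0.4, 0, 0, 71, 0, 0, 0], [0.4, 0, 0, 71, 0, 0, 0], [-1, 0, 0, 71, 0, 0, 0], [-1, 0, 0, 71, 0, 0, 0], [-1, 0, 0, 71, 0, 0, 0], [-1, 0, 0, 71, 0, 0, 0], [-1, 0, 0, 71, 0, 0, 0], [-1, 0, 0, 71, 0, 0, 0]]], "grip_force": 120}}

```text
time: 18.65
tcp_pos: [0.5637, -0.3265, 0.0503]
ee_rot: [0.001, -0.023, 1.0, -0.0]
wrist_force: [-0.8, 1.2, 5.3]
finger_gap: 0.0081
```

```bash
python3 chk.py
```

```text
tcp [ 0.5637 -0.3265  0.0503] z axis [ 1.5e-03 -9.0e-04 -1.0e+00] yaw of -x 0.0464 rail xy 0.0561 -0.6788 gap 0.008069545133606307
```

Request:
{"op": "arm_command", "data": {"deltas": [[[-1, 0, 0, -8, 0, 0, 0], [-1, 0, 0, -25, 0, 0, 0], [-1, 0, 0, -55, 0, 0, 0], [-1, 0, 0, -85, 0, 0, 0], [-1, 3, 45, -85, 0, 0, 0.01], [-1, 6, 105, -85, 0, 0, 0.03], [-1, 9, 165, -85, 0, 0, 0.05], [-1, 12, 225, -85, 0, 0, 0.07], [-1, 15, 285, -85, 0, 0, 0.09], [-1, 18, 345, -85, 0, 0, 0.097], [-1, 19, 385, -85, 0, 0, 0.097], [-1, 19, 385, -85, 0, 0, 0.097]]]}}

```text
time: 20.15
tcp_pos: [0.5255, 0.0596, 0.1345]
ee_rot: [-0.001, 0.024, 1.0, -0.0]
wrist_force: [-1.0, -1.0, -6.2]
finger_gap: 0.0086
```

Request:
{"op": "arm_command", "data": {"deltas": [[[-1, 0, 0, 25, 0, 0, 0], [-1, 0, 0, 50, 0, 0, 0], [-1, 0, 0, 65, 0, 0, 0], [-1, 0, 0, 65, 0, 0, 0], [-1, 0, 0, 65, 0, 0, 0], [-1, 0, 0, 65, 0, 0, 0]]]}}

```text
time: 20.9
tcp_pos: [0.527, 0.0575, 0.0706]
ee_rot: [0.001, 0.026, 1.0, 0.0]
wrist_force: [-2.1, -1.4, -5.7]
finger_gap: 0.0083
```

```bash
python3 chk.py b1 wrist; python3 - <<'E'
from h import *
c={k:v for k,v in np.load("b1_wrist.npz").items()}; P=cloud(c)
print([P[v,280].round(4).tolist() for v in (215,225,240,260,280)],[P[v,375].round(4).tolist() for v in (225,240,260,280)],[P[v,325].round(4).tolist() for v in (270,300,330,350)])
E
```

```text
tcp [0.527  0.0575 0.0706] z axis [ 1.8e-03  4.0e-04 -1.0e+00] yaw of -x -0.0511 rail xy -0.0000 -0.2972 gap 0.008347066440638283
[[0.5471, 0.0227, 0.0294], [0.5466, 0.0262, 0.0358], [0.5471, 0.0335, 0.0369], [0.5479, 0.0439, 0.0373], [0.549, 0.0552, 0.0363]] [[0.5001, 0.0286, 0.0355], [0.5002, 0.0361, 0.0361], [0.5002, 0.0469, 0.0354], [0.5004, 0.0574, 0.0366]] [[0.5248, 0.0299, 0.0863], [0.5253, 0.0416, 0.0859], [0.526, 0.0541, 0.0856], [0.5264, 0.0623, 0.086]]
```

View pics/b1_wrist.png

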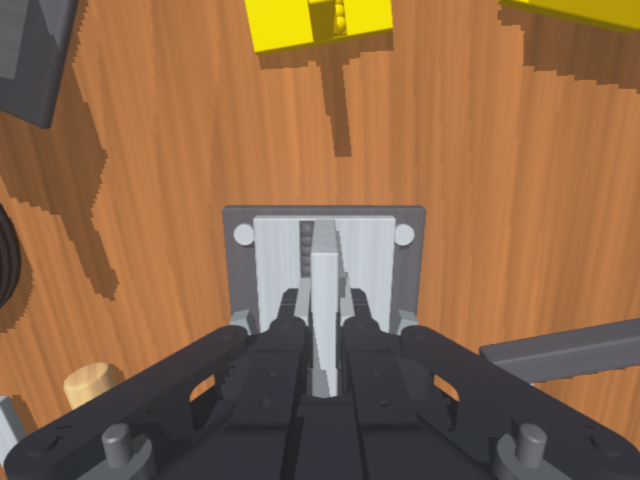

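Request:
{"op": "arm_command", "data": {"deltas": [[[-1, -0.5, 0, 8, 0, 0, 0], [-1, -0.5, 0, 17.5, 0, 0, 0], [-1, -0.5, 0, 17.5, 0, 0, 0], [-1, -0.5, 0, 17.5, 0, 0, 0], [-1, -0.5, 0, 17.5, 0, 0, 0], [-1, -0.5, 0, 17.5, 0, 0, 0]]]}}

```text
time: 21.7
tcp_pos: [0.5275, 0.0575, 0.0524]
ee_rot: [0.001, 0.025, 1.0, 0.0]
wrist_force: [1.8, -0.3, 0.6]
finger_gap: 0.0085
```

```bash
python3 chk.py b2 wrist; python3 - <<'E'
from h import *
c={k:v for k,v in np.load("b2_wrist.npz").items()}; P=cloud(c)
print(np.median(P[220:280,265:290,2]),np.median(P[220:280,360:385,2]))
E
```

```text
tcp [0.5275 0.0575 0.0524] z axis [ 1.7e-03  2.0e-04 -1.0e+00] yaw of -x -0.0508 rail xy 0.0005 -0.2971 gap 0.008505294293589797
0.017765662654655536 0.017772443408447143
```

Request:
{"op": "arm_command", "data": {"deltas": [[[-1, 0, 0, -1.5, 0, 0, 0], [-1, 0, 0, -1.5, 0, 0, 0], [-1, 0, 0, -1.5, 0, 0, 0]]]}}

```text
time: 22.12
tcp_pos: [0.526, 0.0572, 0.0524]
ee_rot: [-0.001, 0.026, 1.0, -0.0]
wrist_force: [-3.2, -0.5, -4.1]
finger_gap: 0.0082
```

```bash
python3 chk.py
```

```text
tcp [0.526  0.0572 0.0524] z axis [-2.2e-03 -5.0e-04 -1.0e+00] yaw of -x -0.0512 rail xy -0.0010 -0.2976 gap 0.008242228823021213
```

Request:
{"op": "arm_command", "data": {"deltas": [[[-1, 0, 0, -0.7, 0, 0, 0], [-1, 0, 10, -0.7, 0, 0, 0], [-1, 0, 25, -0.7, 0, 0, 0], [-1, 0, 40, -0.7, 0, 0, 0], [-1, 0, 55, -0.7, 0, 0, 0], [-1, 0, 70, -0.7, 0, 0, 0], [-1, 0, 85, -0.7, 0, 0, 0], [-1, 0, 100, -0.7, 0, 0, 0], [-1, 0, 100, -0.7, 0, 0, 0]]]}}

```text
time: 23.25
tcp_pos: [0.532, 0.1584, 0.0539]
ee_rot: [-0.0, 0.025, 1.0, -0.0]
wrist_force: [-1.6, 0.4, -6.5]
finger_gap: 0.0083
```

```bash
python3 chk.py b3 wrist
```

```text
tcp [0.532  0.1584 0.0539] z axis [-1.e-04 -1.e-04 -1.e+00] yaw of -x -0.0498 rail xy -0.0002 -0.1962 gap 0.0083232050625268
```

View pics/b3_wrist.png

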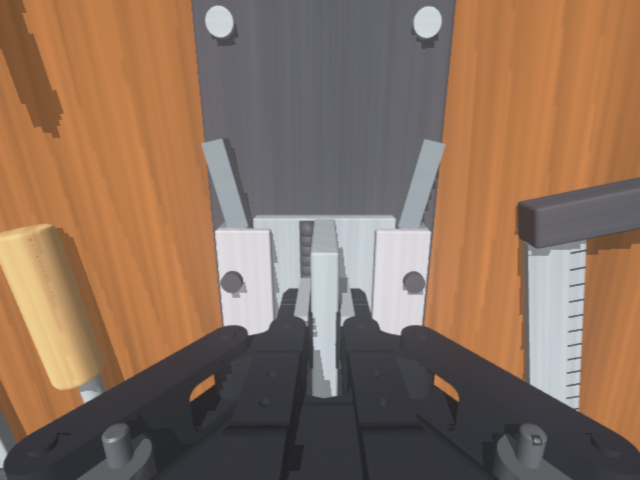

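Request:
{"op": "arm_command", "data": {"deltas": [[[-1, -0.5, 15, 0, 0, 0, 0], [-1, -0.5, 30, 0, 0, 0, 0], [-1, -0.5, 45, 0, 0, 0, 0], [-1, -0.5, 60, 0, 0, 0, 0], [-1, -0.5, 72, 0, 0, 0, 0], [-1, -0.5, 82, 0.5, 0, 0, 0], [-1, -0.5, 87, 1, 0, 0, 0], [-1, -0.5, 91, 1.3, 0, 0, 0], [-1, -0.5, 94, 1.3, 0, 0, 0], [-1, -0.5, 97, 1.3, 0, 0, 0], [-1, -0.5, 97, 1.3, 0, 0, 0]]]}}

```text
time: 24.68
tcp_pos: [0.537, 0.248, 0.0531]
ee_rot: [-0.002, 0.027, 1.0, -0.006]
wrist_force: [-5.7, -20.3, 2.4]
finger_gap: 0.0083
```

```bash
python3 chk.py b4 wrist
```

```text
tcp [0.537  0.248  0.0531] z axis [-0.0036 -0.0111 -0.9999] yaw of -x -0.0534 rail xy 0.0003 -0.1064 gap 0.008337204642544614
```

Request:
{"op": "arm_command", "data": {"deltas": [[[-1, 0, -4, 0, 0, 0, 0], [-0.4, 0, -4, 0, 0, 0, 0], [-0.4, 0, -4, 0, 0, 0, 0], [-0.4, 0, -4, 0, 0, 0, 0], [-0.4, 0, -4, -15, 0, 0, 0], [-0.4, 0, -4, -60, 0, 0, 0], [0.5, 0, -4, -120, 0, 0, 0], [1, 0, -4, -150, 0, 0, 0], [1, 0, -4, -150, 0, 0, 0]]]}}

```text
time: 25.85
tcp_pos: [0.5384, 0.2509, 0.2077]
ee_rot: [0.003, 0.025, 1.0, 0.002]
wrist_force: [-2.6, -0.9, -1.4]
finger_gap: 0.0786
```

```bash
python3 chk.py b5 wrist scene
```

```text
tcp [0.5384 0.2509 0.2077] z axis [ 0.0062  0.0042 -1.    ] yaw of -x -0.0508 rail xy 0.0015 -0.1035 gap 0.07860723302015428
```

View pics/b5_wrist.png

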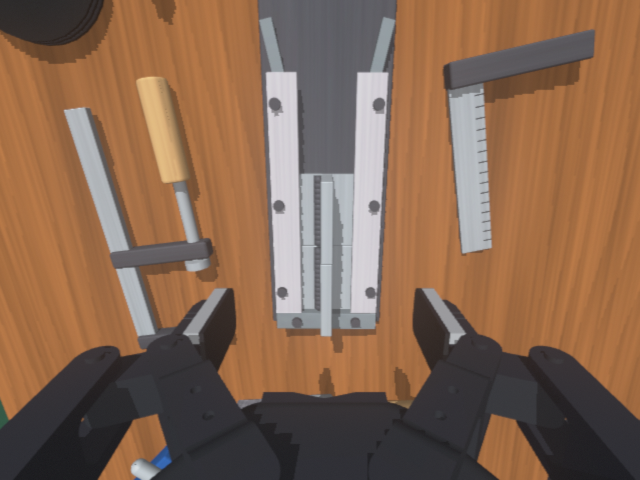

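View pics/b5_scene.png

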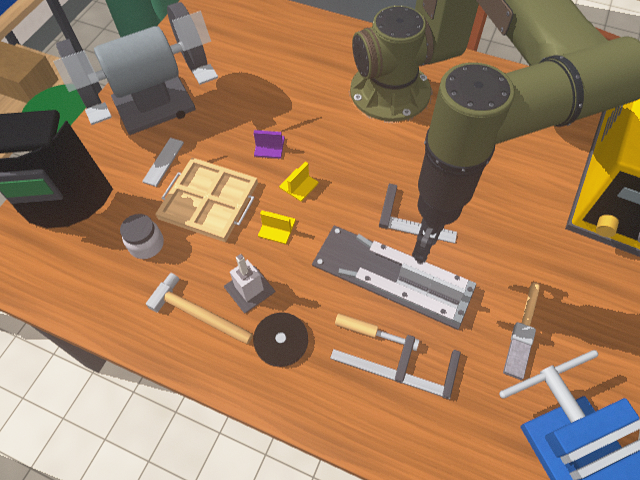

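```bash
python3 - <<'E'
from h import *
O=np.array([.5422,.3543]); u=np.array([.051,.9987]); n=np.array([.9987,-.051])
c={k:v for k,v in np.load("b5_wrist.npz").items()}
g=cv2.cvtColor(c["img"],cv2.COLOR_RGB2GRAY)
a=c["img"][160:340,260:395,::-1]; cv2.imwrite("pics/c7.png",cv2.resize(a,None,fx=4,fy=4,interpolation=cv2.INTER_CUBIC))
for v in (180,190,200,215,230,240,255,265,280,295):
    row=g[v,298:360].astype(int)
    d=np.diff(row); i=np.argmin(d[5:20])+5; X=onz(c,(298+i+.5,v),.018)[0]
    print(v,row[8:34].tolist(),"weld outer u",298+i+.5,"rail %.4f %.4f"%((X[:2]-O)@n,(X[:2]-O)@u))
for uu in (308,312,340,345):
    col=g[160:190,uu].astype(int); v=160+np.argmax(abs(np.diff(col)))+.5; X=onz(c,(uu,v),.018)[0]; print("rear",uu,v,"rail %.4f %.4f"%((X[:2]-O)@n,(X[:2]-O)@u))
E
```

```text
180 [188, 187, 185, 185, 185, 183, 180, 148, 107, 97, 102, 104, 105, 103, 109, 139, 157, 159, 159, 158, 158, 157, 158, 157, 156, 155] weld outer u 313.5 rail 0.0119 -0.1350
190 [187, 187, 185, 185, 185, 183, 180, 147, 106, 101, 106, 111, 113, 111, 129, 168, 189, 193, 194, 193, 192, 190, 188, 186, 187, 186] weld outer u 313.5 rail 0.0119 -0.1256
200 [186, 186, 184, 185, 185, 182, 179, 149, 110, 103, 108, 113, 115, 110, 127, 167, 189, 193, 194, 193, 192, 190, 187, 187, 187, 185] weld outer u 313.5 rail 0.0120 -0.1161
215 [187, 188, 186, 186, 186, 185, 181, 157, 118, 101, 103, 105, 105, 105, 126, 167, 190, 193, 193, 192, 190, 190, 187, 187, 188, 185] weld outer u 313.5 rail 0.0121 -0.1015
230 [187, 187, 186, 186, 186, 184, 180, 157, 118, 97, 98, 99, 98, 99, 122, 167, 189, 193, 194, 193, 191, 189, 188, 188, 188, 184] weld outer u 313.5 rail 0.0122 -0.0865
240 [187, 188, 187, 187, 187, 185, 182, 167, 129, 98, 97, 98, 99, 98, 117, 164, 189, 193, 194, 192, 190, 189, 187, 187, 188, 182] weld outer u 313.5 rail 0.0123 -0.0763
255 [185, 186, 185, 184, 184, 184, 181, 157, 120, 102, 103, 106, 107, 105, 118, 164, 189, 193, 194, 192, 190, 189, 187, 188, 188, 179] weld outer u 313.5 rail 0.0124 -0.0606
265 [185, 186, 186, 184, 184, 184, 180, 156, 119, 104, 107, 113, 117, 114, 156, 193, 205, 207, 207, 207, 204, 202, 200, 200, 199, 173] weld outer u 313.5 rail 0.0125 -0.0499
280 [184, 186, 186, 184, 185, 184, 181, 166, 127, 100, 103, 109, 110, 113, 149, 181, 190, 192, 193, 192, 190, 188, 187, 187, 185, 161] weld outer u 313.5 rail 0.0126 -0.0335
295 [185, 185, 185, 185, 185, 185, 181, 166, 126, 93, 92, 97, 96, 101, 133, 173, 190, 193, 192, 191, 189, 187, 187, 188, 185, 155] weld outer u 313.5 rail 0.0128 -0.0166
rear 308 173.5 rail 0.0169 -0.1410
rear 312 173.5 rail 0.0132 -0.1410
rear 340 173.5 rail -0.0127 -0.1410
rear 345 173.5 rail -0.0174 -0.1411
```

View pics/c7.png

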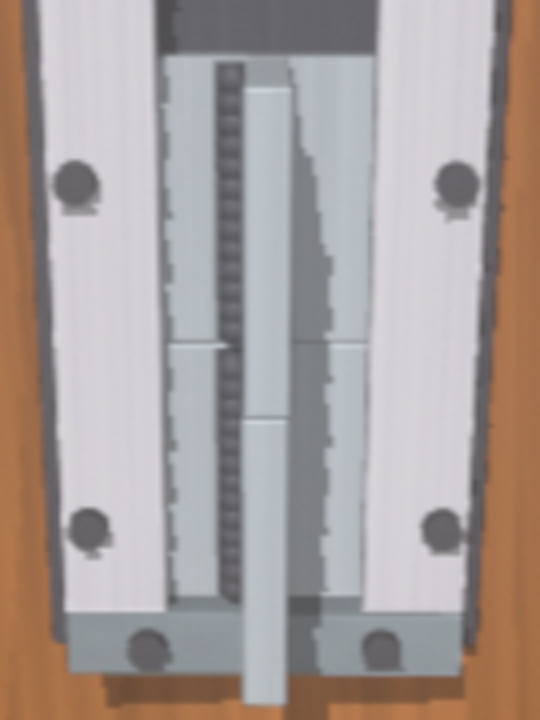

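Request:
{"op": "arm_command", "data": {"deltas": [[[1, -95, -296, -45, 0, 0, 0], [1, -95, -296, -45, 0, 0, 0], [1, -95, -296, -45, 0, 0, 0], [1, -95, -296, -45, 0, 0, 0], [1, -95, -296, -45, 0, 0, 0], [1, -95, -296, -45, 0, 0, 0], [1, -95, -296, -45, 0, 0, 0], [1, -95, -296, -45, 0, 0, 0], [1, -95, -296, -45, 0, 0, 0]]]}}

```text
time: 27.08
tcp_pos: [0.6169, -0.0492, 0.2475]
ee_rot: [-0.0, 0.025, 1.0, -0.0]
wrist_force: [-2.3, -0.5, -1.0]
finger_gap: 0.0853
```

```bash
python3 chk.py p1 wrist top; python3 - <<'E'
import cv2
a=cv2.imread("pics/p1_wrist.png"); cv2.imwrite("pics/p1c.png",cv2.resize(a[60:300,130:400],None,fx=2.5,fy=2.5,interpolation=cv2.INTER_CUBIC))
E
```

```text
tcp [ 0.6169 -0.0492  0.2475] z axis [-3.e-04 -1.e-04 -1.e+00] yaw of -x -0.0492 rail xy 0.0951 -0.3992 gap 0.08533418547544294
```

View pics/p1_wrist.png

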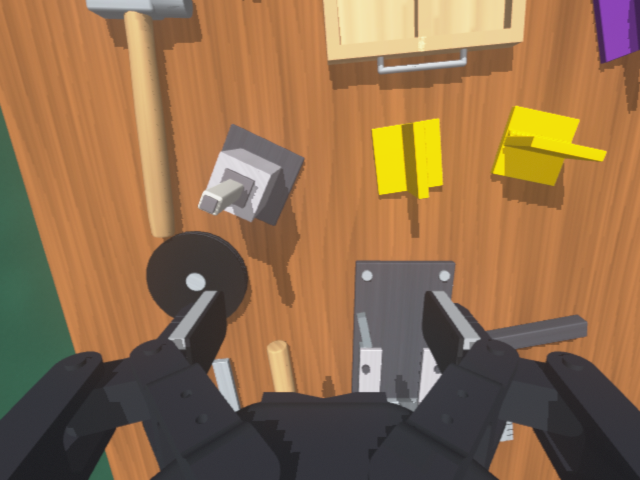

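```bash
python3 - <<'E'
from h import *
c={k:v for k,v in np.load("p1_wrist.npz").items()}; P=cloud(c)
a=c["img"][110:240,180:320,::-1]; cv2.imwrite("pics/p1c.png",cv2.resize(a,None,fx=5,fy=5,interpolation=cv2.INTER_CUBIC))
roi=np.zeros((480,640),bool); roi[110:235,185:320]=1
for lo,hi,nm in((.075,.088,"tower top"),(.148,.16,"pen top"),(.003,.009,"base")):
    k=roi&(P[...,2]>lo)&(P[...,2]<hi)
    if nm=="base": k&=(np.ptp(c["img"].astype(int),axis=2)<25)
    Q=P[k]; z=np.median(Q[:,2]); print(nm,k.sum(),"z %.4f"%z,Q.mean(0).round(4),Q.min(0).round(4),Q.max(0).round(4))
    v,u=np.where(k); r=onz(c,np.c_[u,v],z)[:,:2]*1000; rect=cv2.minAreaRect(r.astype(np.float32)); print(rect)
for uv in [(212,201),(207,205),(205,200),(225,190),(240,188),(262,178)]: print(uv,P[uv[1],uv[0]].round(4))
E
```

```text
tower top 1992 z 0.0819 [ 0.6862 -0.0851  0.0825] [ 0.6604 -0.1128  0.075 ] [ 0.7172 -0.0514  0.088 ]
((690.92919921875, -82.177001953125), (47.116455078125, 46.59535217285156), 62.107540130615234)
pen top 440 z 0.1533 [ 0.69   -0.0826  0.1528] [ 0.6826 -0.0905  0.148 ] [ 0.6991 -0.0737  0.1564]
((689.816650390625, -82.61134338378906), (14.287992477416992, 14.194122314453125), 62.61116027832031)
base 2612 z 0.0057 [ 0.6754 -0.089   0.0057] [ 0.6361 -0.1372  0.0031] [ 0.7767 -0.0195  0.0089]
((704.064208984375, -59.977928161621094), (137.69927978515625, 85.77149963378906), 59.271549224853516)
(212, 201) [ 0.6883 -0.0836  0.154 ]
(207, 205) [ 0.6916 -0.0813  0.1549]
(205, 200) [ 0.6922 -0.0848  0.1556]
(225, 190) [ 0.6858 -0.0871  0.1308]
(240, 188) [ 0.6831 -0.0835  0.0988]
(262, 178) [ 0.6676 -0.0889  0.0821]
```

View pics/p1c.png

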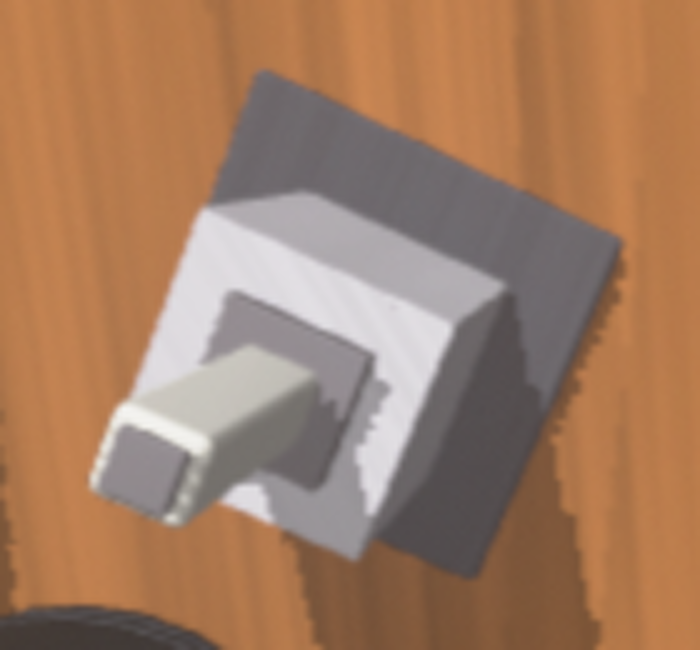

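Request:
{"op": "arm_command", "data": {"deltas": [[[1, -75, -30, 20, 0, 0, 0.15], [1, -75, -30, 40, 0, 0, 0.3], [1, -75, -30, 40, 0, 0, 0.438], [1, -75, -30, 40, 0, 0, 0.438], [1, -75, -30, 40, 0, 0, 0.438], [1, -75, -30, 40, 0, 0, 0.438], [1, -75, -30, 40, 0, 0, 0.438]]]}}

```text
time: 28.05
tcp_pos: [0.6904, -0.084, 0.2083]
ee_rot: [0.0, 0.242, 0.97, 0.0]
wrist_force: [-1.7, 0.4, -0.6]
finger_gap: 0.0854
```

```bash
python3 chk.py p2 wrist top
```

```text
tcp [ 0.6904 -0.084   0.2083] z axis [ 9.e-04  1.e-04 -1.e+00] yaw of -x -0.4880 rail xy 0.1703 -0.4302 gap 0.08537928404511423
```

View pics/p2_wrist.png

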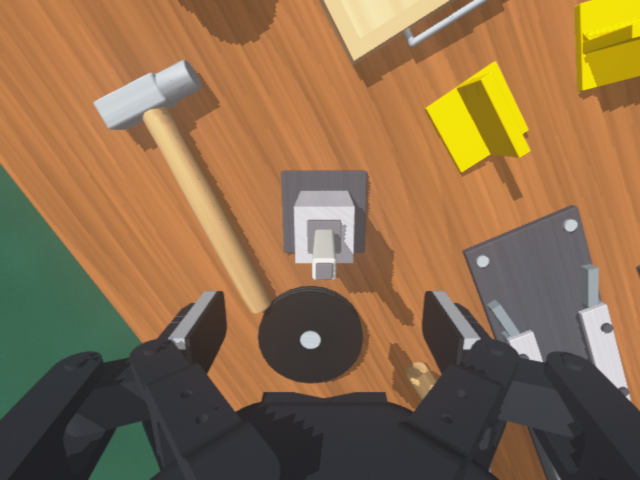

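```bash
python3 - <<'E'
from h import *
p,R=tool()
for f in("p2_wrist","p1_wrist"):
    c={k:v for k,v in np.load(f+".npz").items()}; P=cloud(c)
    k=(P[...,2]>.15)&(P[...,2]<.158)&(abs(P[...,0]-.69)<.02)&(abs(P[...,1]+.083)<.02)
    v,u=np.where(k); r=onz(c,np.c_[u,v],.155)[:,:2]*1000; rect=cv2.minAreaRect(r.astype(np.float32)); print(f,np.median(P[k][:,2]),rect, "in tool mm",(R.T@(np.r_[np.array(rect[0])/1000,p[2]]-p)*1000).round(1))
    k=(P[...,2]>.079)&(P[...,2]<.085)&(abs(P[...,0]-.69)<.04)&(abs(P[...,1]+.083)<.04)
    v,u=np.where(k); r=onz(c,np.c_[u,v],.082)[:,:2]*1000; print("tower",cv2.minAreaRect(r.astype(np.float32)))
c={k:v for k,v in np.load("p2_wrist.npz").items()}
a=c["img"][160:290,260:390,::-1]; cv2.imwrite("pics/p2c.png",cv2.resize(a,None,fx=4,fy=4,interpolation=cv2.INTER_CUBIC))
E
```

```text
p2_wrist 0.15386565082064033 ((690.1338500976562, -84.04595184326172), (13.439882278442383, 13.160199165344238), 62.116695404052734) in tool mm [ 0.2 -0.1 -0. ]
tower ((691.26171875, -82.40579223632812), (45.49953079223633, 45.93941879272461), 62.112483978271484)
p1_wrist 0.15373681468548647 ((689.575439453125, -82.713134765625), (13.586088180541992, 13.632497787475586), 61.535797119140625) in tool mm [ 1.3  0.8 -0. ]
tower ((691.162841796875, -82.05839538574219), (46.6320915222168, 46.24725341796875), 62.09589385986328)
```

View pics/p2c.png

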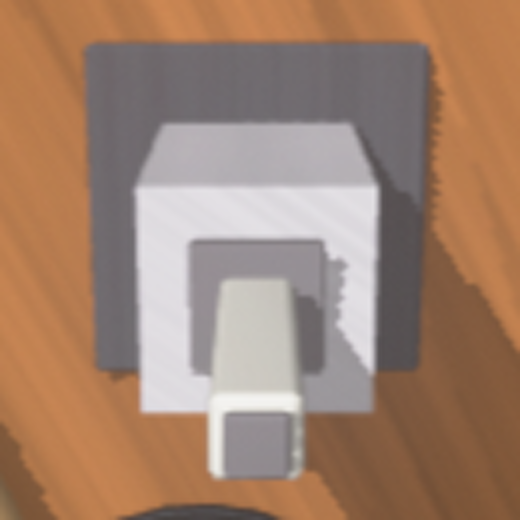

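Request:
{"op": "arm_command", "data": {"deltas": [[[1, 0, 0, 30, 0, 0, 0], [1, 0, 0, 65, 0, 0, 0], [1, 0, 0, 90, 0, 0, 0], [1, 0, 0, 90, 0, 0, 0], [1, 0, 0, 90, 0, 0, 0], [-1, 0, 0, 90, 0, 0, 0], [-1, 0, 0, 90, 0, 0, 0], [-1, 0, 0, 90, 0, 0, 0], [-1, 0, 0, 90, 0, 0, 0], [-1, 0, 0, 90, 0, 0, 0], [-1, 0, 0, 90, 0, 0, 0]]], "grip_force": 80}}

```text
time: 29.52
tcp_pos: [0.6905, -0.0842, 0.118]
ee_rot: [0.0, 0.242, 0.97, -0.0]
wrist_force: [-2.0, -0.7, 0.6]
finger_gap: 0.013
```

```bash
python3 chk.py p3 wrist
```

```text
tcp [ 0.6905 -0.0842  0.118 ] z axis [ 4.e-04 -2.e-04 -1.e+00] yaw of -x -0.4889 rail xy 0.1705 -0.4304 gap 0.01296624083181115
```

View pics/p3_wrist.png

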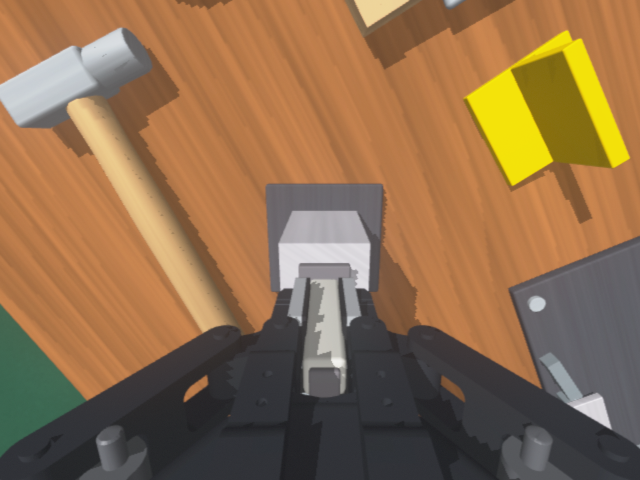

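Request:
{"op": "arm_command", "data": {"deltas": [[[-1, 0, 0, -15, 0, 0, 0], [-1, 0, 0, -45, 0, 0, 0], [-1, 0, 0, -80, 0, 0, 0], [-1, 0, 0, -110, 0, 0, 0], [-1, 0, 0, -110, 0, 0, 0]]]}}

```text
time: 30.2
tcp_pos: [0.6913, -0.0844, 0.2321]
ee_rot: [0.003, 0.242, 0.97, 0.001]
wrist_force: [-1.0, 0.6, -1.7]
finger_gap: 0.0129
```

Request:
{"op": "arm_command", "data": {"deltas": [[[-1, 40, 30, 0, 0, 0, 0], [-1, 80, 60, 0, 0, 0, 0], [-1, 120, 90, 0, 0, 0, 0], [-1, 160, 120, 0, 0, 0, 0], [-1, 200, 150, 0, 0, 0, 0], [-1, 235, 176, 0, 0, 0, 0], [-1, 267, 200, 15, 0, 0, 0], [-1, 267, 200, 35, 0, 0, 0], [-1, 267, 200, 35, 0, 0, 0], [-1, 267, 200, 35, 0, 0, 0], [-1, 267, 200, 35, 0, 0, 0]]]}}

```text
time: 31.58
tcp_pos: [0.5493, 0.2172, 0.1936]
ee_rot: [0.0, 0.243, 0.97, 0.0]
wrist_force: [-1.5, 0.2, -2.1]
finger_gap: 0.0132
```

```bash
python3 chk.py d1 wrist scene
```

```text
tcp [0.5493 0.2172 0.1936] z axis [ 1.1e-03  4.0e-04 -1.0e+00] yaw of -x -0.4902 rail xy 0.0140 -0.1366 gap 0.013188019894245367
```

View pics/d1_wrist.png

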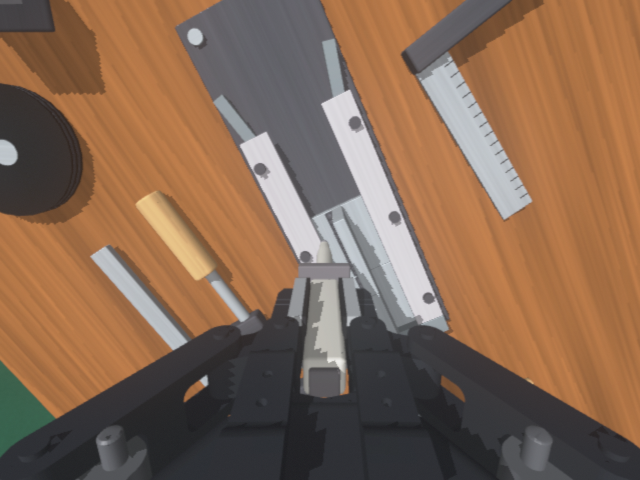

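View pics/d1_scene.png

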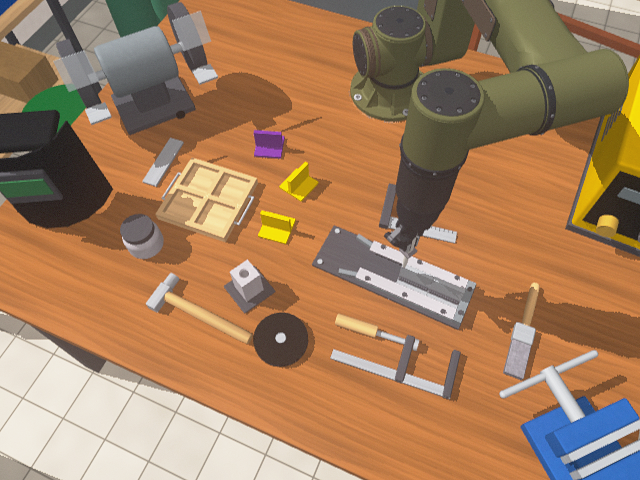

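```bash
python3 - <<'E'
from h import *
c={k:v for k,v in np.load("d1_wrist.npz").items()}
p,R=tool(); tip=p+R[:,2]*.108; print(tip, proj(c,tip), proj(c,tip+[0,0,.003]))
s={k:v for k,v in np.load("d1_scene.npz").items()}; print("scene",proj(s,tip))
a=c["img"][220:290,285:360,::-1]; cv2.imwrite("pics/d1c.png",cv2.resize(a,None,fx=8,fy=8,interpolation=cv2.INTER_CUBIC))
a=s["img"][215:315,360:480,::-1]; cv2.imwrite("pics/d1s.png",cv2.resize(a,None,fx=6,fy=6,interpolation=cv2.INTER_CUBIC))
E
```

```text
[0.54914409 0.2174723  0.08537108] [[323.73330669 239.59855896]] [[323.72942979 240.85529549]]
scene [[402.71389302 266.17954337]]
```

View pics/d1c.png

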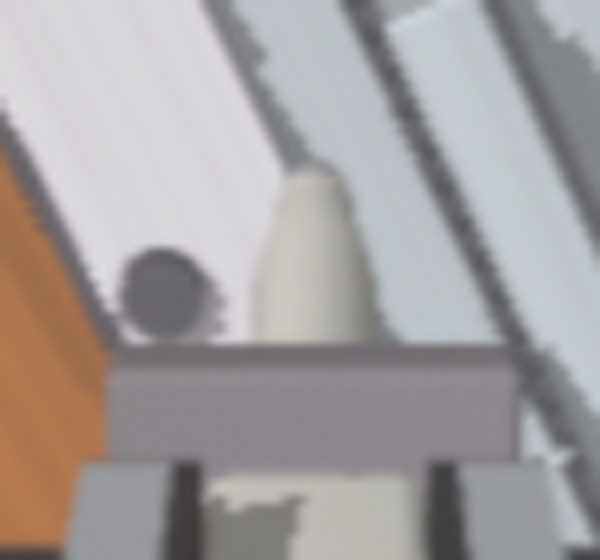

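View pics/d1s.png

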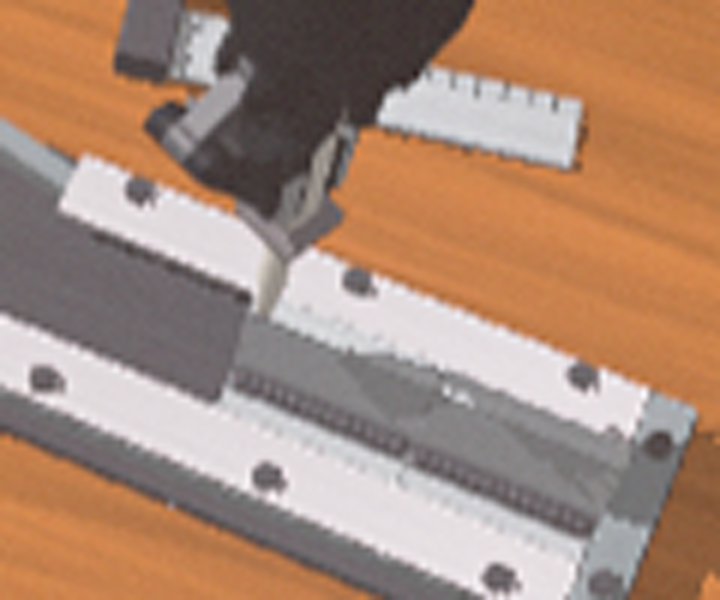

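Request:
{"op": "arm_command", "data": {"deltas": [[[-1, 1.5, 1.5, 15, 0, 0, 0], [-1, 1.5, 1.5, 35, 0, 0, 0], [-1, 1.5, 1.5, 50, 0, 0, 0], [-1, 1.5, 1.5, 57, 0, 0, 0], [-1, 1.5, 1.5, 60, 0, 0, 0], [-1, 1.5, 1.5, 60, 0, 0, 0], [-1, 1.5, 1.5, 60, 0, 0, 0]]]}}

```text
time: 32.55
tcp_pos: [0.5483, 0.22, 0.1334]
ee_rot: [0.0, 0.242, 0.97, 0.0]
wrist_force: [-2.4, 0.2, -1.5]
finger_gap: 0.0132
```

```bash
python3 chk.py d2 wrist scene; python3 - <<'E'
from h import *
s={k:v for k,v in np.load("d2_scene.npz").items()}
a=s["img"][215:315,360:480,::-1]; cv2.imwrite("pics/d2s.png",cv2.resize(a,None,fx=6,fy=6,interpolation=cv2.INTER_CUBIC))
E
```

```text
tcp [0.5483 0.22   0.1334] z axis [ 1.e-03  5.e-04 -1.e+00] yaw of -x -0.4890 rail xy 0.0129 -0.1338 gap 0.013189967178244376
```

View pics/d2s.png

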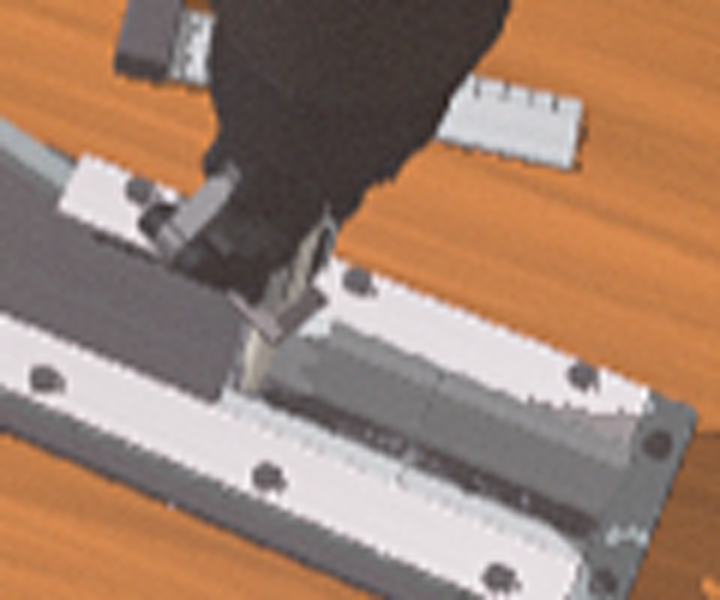

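View pics/d2_wrist.png

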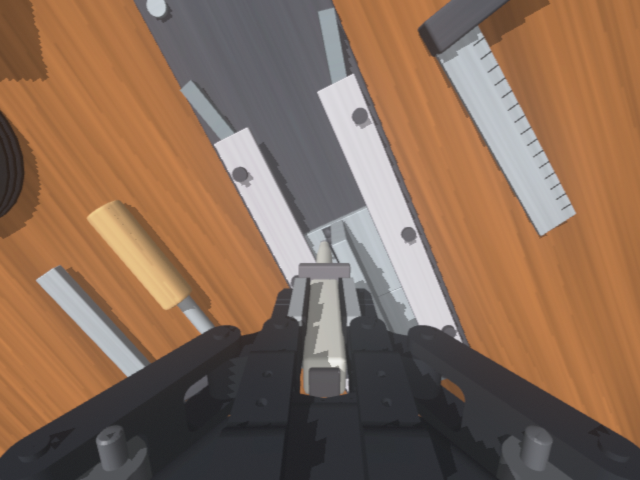

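Request:
{"op": "arm_command", "data": {"deltas": [[[-1, 0, 0, 3, 0, 0, 0], [-1, 0, 0, 6, 0, 0, 0], [-1, 0, 0, 8, 0, 0, 0], [-1, 0, 0, 9.5, 0, 0, 0], [-1, 0, 0, 10.5, 0, 0, 0], [-1, 0, 0, 10.5, 0, 0, 0], [-1, 0, 0, 10.5, 0, 0, 0]]]}}

```text
time: 33.52
tcp_pos: [0.5481, 0.2199, 0.1224]
ee_rot: [0.0, 0.242, 0.97, 0.0]
wrist_force: [-1.1, -1.2, -0.1]
finger_gap: 0.0131
```

```bash
python3 chk.py d3 wrist; python3 - <<'E'
from h import *
s={k:v for k,v in np.load("d3_wrist.npz").items()}
a=s["img"][200:300,270:400,::-1]; cv2.imwrite("pics/d3c.png",cv2.resize(a,None,fx=6,fy=6,interpolation=cv2.INTER_CUBIC))
E
```

```text
tcp [0.5481 0.2199 0.1224] z axis [ 2.e-04 -0.e+00 -1.e+00] yaw of -x -0.4890 rail xy 0.0127 -0.1340 gap 0.013098927036318174
```

View pics/d3c.png

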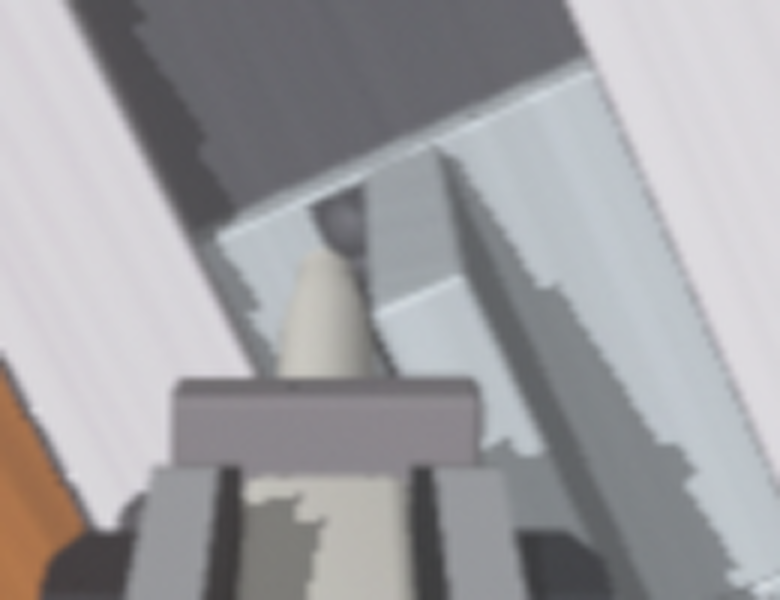

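Request:
{"op": "arm_command", "data": {"deltas": [[[-1, 1.3, 2.7, 0, 0, 0, 0], [-1, 2.5, 5.4, -0.2, 0, 0, 0], [-1, 3.8, 8.2, -0.4, 0, 0, 0], [-1, 5.1, 10.9, -0.5, 0, 0, 0], [-1, 6.4, 13.6, -0.5, 0, 0, 0], [-1, 7.6, 16.3, -0.5, 0, 0, 0], [-1, 8.9, 19.0, -0.5, 0, 0, 0], [-1, 10.2, 21.7, -0.5, 0, 0, 0], [-1, 11.5, 24.5, -0.5, 0, 0, 0], [-1, 12.7, 27.2, -0.5, 0, 0, 0], [-1, 14.0, 29.9, -0.5, 0, 0, 0], [-1, 15.3, 32.6, -0.5, 0, 0, 0]]]}}

```text
time: 35.08
tcp_pos: [0.5498, 0.256, 0.1227]
ee_rot: [0.0, 0.242, 0.97, -0.0]
wrist_force: [-0.8, -1.5, 0.1]
finger_gap: 0.0132
```

```bash
python3 chk.py d4 wrist; python3 - <<'E'
from h import *
print(get_obs()["wrist_force"])
s={k:v for k,v in np.load("d4_wrist.npz").items()}
a=s["img"][180:300,270:400,::-1]; cv2.imwrite("pics/d4c.png",cv2.resize(a,None,fx=5,fy=5,interpolation=cv2.INTER_CUBIC))
E
```

```text
tcp [0.5498 0.256  0.1227] z axis [ 0.e+00 -1.e-04 -1.e+00] yaw of -x -0.4890 rail xy 0.0126 -0.0978 gap 0.013167575587903347
[-0.95826533  0.00389586  0.18103577]
```

View pics/d4c.png

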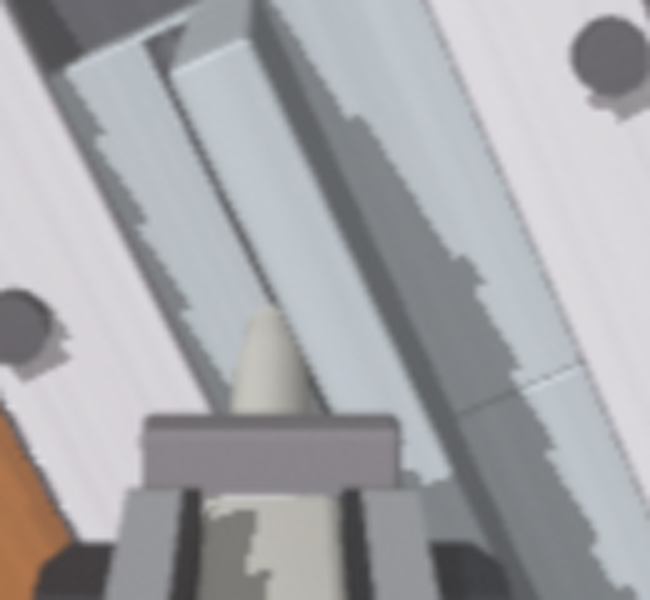

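Request:
{"op": "arm_command", "data": {"deltas": [[[-1, 1.3, 2.7, 0, 0, 0, 0], [-1, 2.5, 5.4, 0, 0, 0, 0], [-1, 3.8, 8.2, 0, 0, 0, 0], [-1, 5.1, 10.9, 0, 0, 0, 0], [-1, 6.4, 13.6, 0, 0, 0, 0], [-1, 7.6, 16.3, 0, 0, 0, 0], [-1, 8.9, 19.0, 0, 0, 0, 0], [-1, 10.2, 21.7, 0, 0, 0, 0], [-1, 11.5, 24.5, 0, 0, 0, 0], [-1, 12.7, 27.2, 0, 0, 0, 0], [-1, 14.0, 29.9, 0, 0, 0, 0], [-1, 15.3, 32.6, 0, 0, 0, 0]]]}}

```text
time: 36.62
tcp_pos: [0.5517, 0.2919, 0.1227]
ee_rot: [0.0, 0.242, 0.97, -0.0]
wrist_force: [-0.2, -1.9, -0.5]
finger_gap: 0.0133
```

```bash
python3 chk.py d5 wrist; python3 - <<'E'
from h import *
print(get_obs()["wrist_force"])
s={k:v for k,v in np.load("d5_wrist.npz").items()}
a=s["img"][180:300,270:400,::-1]; cv2.imwrite("pics/d5c.png",cv2.resize(a,None,fx=5,fy=5,interpolation=cv2.INTER_CUBIC))
E
```

```text
tcp [0.5517 0.2919 0.1227] z axis [ 1.e-04 -1.e-04 -1.e+00] yaw of -x -0.4890 rail xy 0.0126 -0.0618 gap 0.013297664049098136
[-1.22044553  0.08382603  0.05054528]
```

View pics/d5c.png

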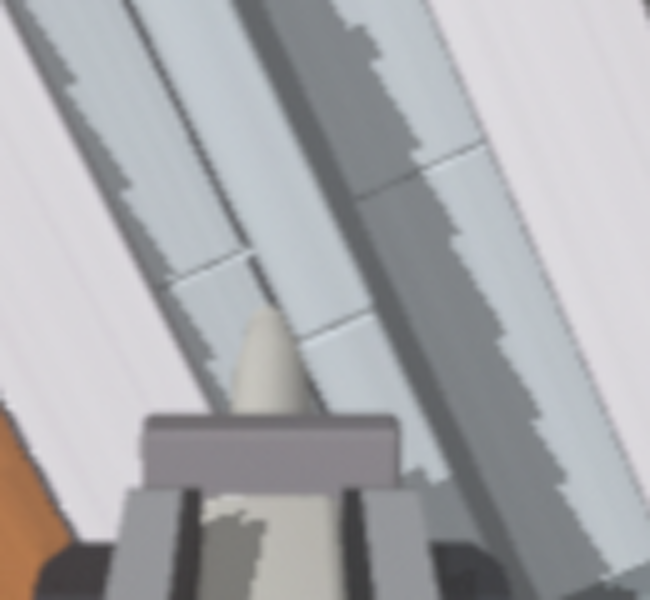

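Request:
{"op": "arm_command", "data": {"deltas": [[[-1, 1.3, 2.7, 0, 0, 0, 0], [-1, 2.5, 5.4, 0, 0, 0, 0], [-1, 3.8, 8.2, 0, 0, 0, 0], [-1, 5.1, 10.9, 0, 0, 0, 0], [-1, 6.4, 13.6, 0, 0, 0, 0], [-1, 7.6, 16.3, 0, 0, 0, 0], [-1, 8.9, 19.0, 0, 0, 0, 0], [-1, 10.2, 21.7, 0, 0, 0, 0], [-1, 11.5, 24.5, 0, 0, 0, 0], [-1, 12.7, 27.2, 0, 0, 0, 0], [-1, 14.0, 29.9, 0, 0, 0, 0], [-1, 15.3, 32.6, 0, 0, 0, 0]]]}}

```text
time: 38.17
tcp_pos: [0.5534, 0.3279, 0.1227]
ee_rot: [0.0, 0.242, 0.97, -0.0]
wrist_force: [-0.1, -2.2, 0.2]
finger_gap: 0.0128
```

```bash
python3 chk.py d6 wrist; python3 - <<'E'
from h import *
print(get_obs()["wrist_force"])
s={k:v for k,v in np.load("d6_wrist.npz").items()}
a=s["img"][180:300,270:400,::-1]; cv2.imwrite("pics/d6c.png",cv2.resize(a,None,fx=5,fy=5,interpolation=cv2.INTER_CUBIC))
E
```

```text
tcp [0.5534 0.3279 0.1227] z axis [-0.e+00 -2.e-04 -1.e+00] yaw of -x -0.4890 rail xy 0.0126 -0.0258 gap 0.012769776840359789
[-0.74896624  1.09047282  0.08586488]
```

View pics/d6c.png

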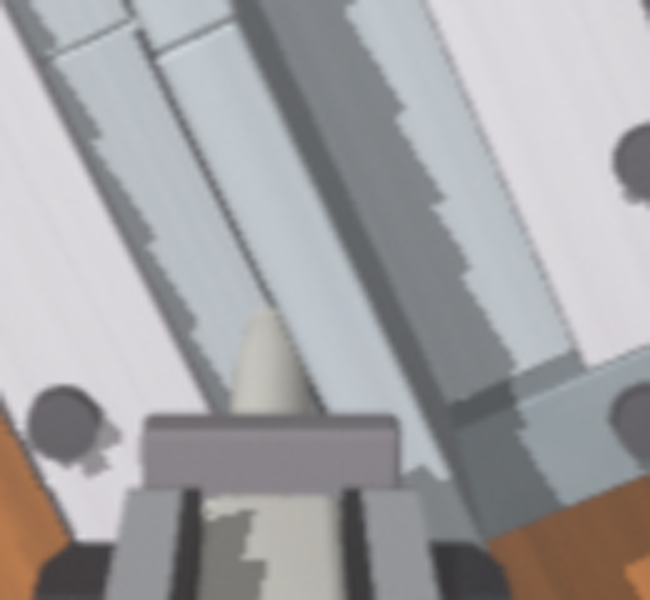

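Request:
{"op": "arm_command", "data": {"deltas": [[[-1, 1.3, 2.7, 0, 0, 0, 0], [-1, 2.5, 5.4, 0, 0, 0, 0], [-1, 3.8, 8.2, 0, 0, 0, 0], [-1, 5.1, 10.9, 0, 0, 0, 0], [-1, 6.2, 13.2, 0, 0, 0, 0], [-1, 7.0, 15.0, 0, 0, 0, 0], [-1, 7.2, 15.4, 0, 0, 0, 0], [-1, 7.2, 15.4, 0, 0, 0, 0], [-1, 7.2, 15.4, 0, 0, 0, 0]]]}}

```text
time: 39.35
tcp_pos: [0.5543, 0.3449, 0.1227]
ee_rot: [0.0, 0.242, 0.97, 0.0]
wrist_force: [-0.9, -0.2, 0.1]
finger_gap: 0.0128
```

```bash
python3 chk.py d7 wrist; python3 - <<'E'
from h import *
print(get_obs()["wrist_force"])
s={k:v for k,v in np.load("d7_wrist.npz").items()}
a=s["img"][180:300,270:400,::-1]; cv2.imwrite("pics/d7c.png",cv2.resize(a,None,fx=5,fy=5,interpolation=cv2.INTER_CUBIC))
E
```

```text
tcp [0.5543 0.3449 0.1227] z axis [ 1.e-04  3.e-04 -1.e+00] yaw of -x -0.4889 rail xy 0.0125 -0.0088 gap 0.012791845562126794
[-1.05297174  0.30811441 -0.65965332]
```

View pics/d7c.png

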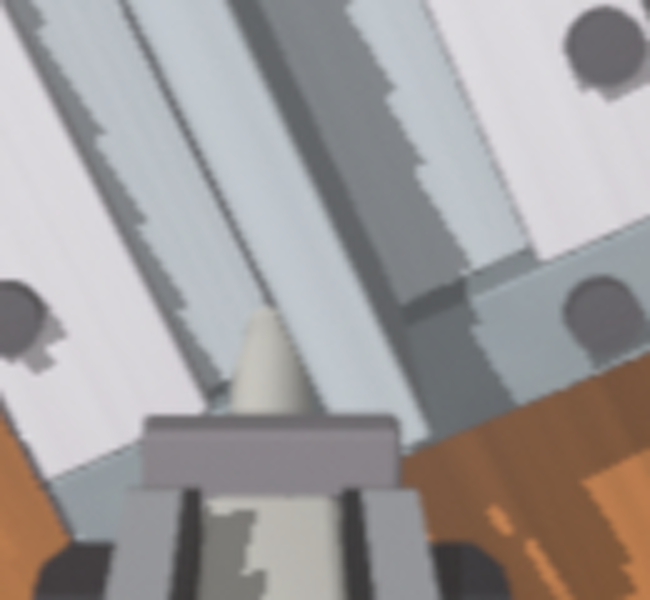

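Request:
{"op": "arm_command", "data": {"deltas": [[[-1, 0, 0, -8, 0, 0, 0], [-1, 0, 0, -35, 0, 0, 0], [-1, 0, 0, -75, 0, 0, 0], [-1, 0, 0, -110, 0, 0, 0], [-1, 0, 0, -110, 0, 0, 0], [-1, 0, 0, -110, 0, 0, 0]]]}}

```text
time: 40.15
tcp_pos: [0.5537, 0.3449, 0.2317]
ee_rot: [-0.001, 0.242, 0.97, -0.0]
wrist_force: [-2.4, -0.6, -2.2]
finger_gap: 0.0127
```

```bash
python3 chk.py e1 wrist; python3 - <<'E'
from h import *
c={k:v for k,v in np.load("e1_wrist.npz").items()}
p,R=tool(); tip=p+R[:,2]*.108; print(tip, proj(c,tip))
a=c["img"][220:290,285:360,::-1]; cv2.imwrite("pics/e1c.png",cv2.resize(a,None,fx=8,fy=8,interpolation=cv2.INTER_CUBIC))
d=np.array([.691,-.083,p[2]])-p; print("delta tool mm",(R.T@d*1000).round(1))
E
```

```text
tcp [0.5537 0.3449 0.2317] z axis [-1.8e-03 -3.0e-04 -1.0e+00] yaw of -x -0.4888 rail xy 0.0120 -0.0088 gap 0.01274327146160058
[0.55339047 0.34454166 0.12308676] [[323.27300589 238.87712716]]
delta tool mm [-3.221e+02 -3.131e+02  2.000e-01]
```

View pics/e1c.png

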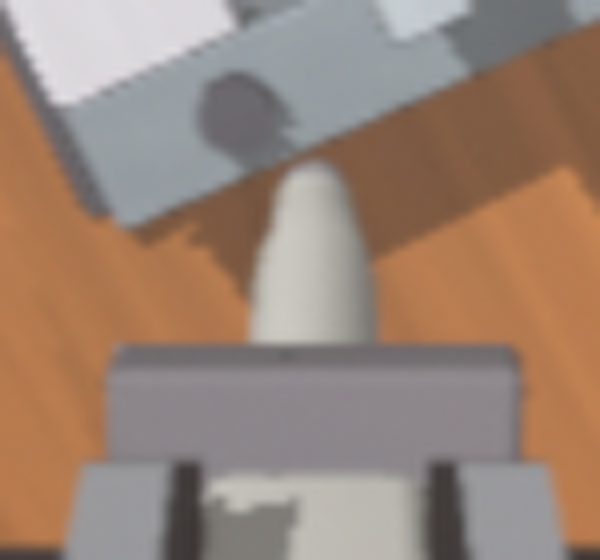

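View pics/e1_wrist.png

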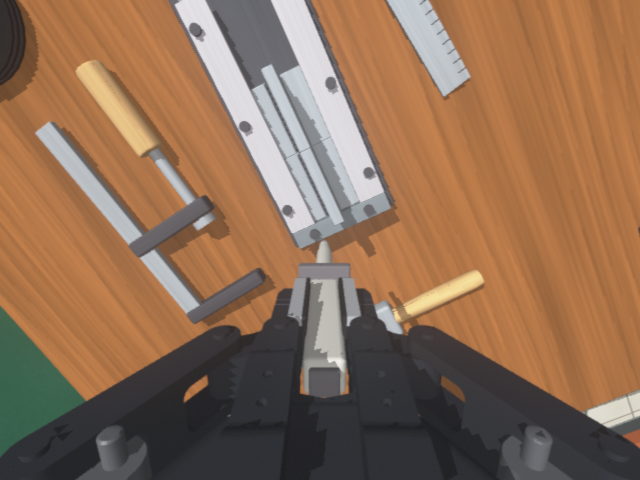

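Request:
{"op": "arm_command", "data": {"deltas": [[[-1, -40, -39, 0, 0, 0, 0], [-1, -80, -78, 0, 0, 0, 0], [-1, -120, -117, 0, 0, 0, 0], [-1, -160, -156, 0, 0, 0, 0], [-1, -200, -195, 0, 0, 0, 0], [-1, -240, -234, 0, 0, 0, 0], [-1, -280, -272, 0, 0, 0, 0], [-1, -310, -301, 0, 0, 0, 0], [-1, -322, -313, 0, 0, 0, 0], [-1, -322, -313, 0, 0, 0, 0], [-1, -322, -313, 0, 0, 0, 0], [-1, -322, -313, 0, 0, 0, 0]]]}}

```text
time: 41.7
tcp_pos: [0.6914, -0.0816, 0.2328]
ee_rot: [0.0, 0.241, 0.97, 0.0]
wrist_force: [-1.9, 0.3, -1.8]
finger_gap: 0.013
```

```bash
python3 chk.py e2 wrist; python3 - <<'E'
from h import *
c={k:v for k,v in np.load("e2_wrist.npz").items()}; P=cloud(c)
k=(P[...,2]>.079)&(P[...,2]<.085)&(abs(P[...,0]-.69)<.04)&(abs(P[...,1]+.083)<.04)
v,u=np.where(k); r=onz(c,np.c_[u,v],.082)[:,:2]*1000; print("tower",k.sum(),cv2.minAreaRect(r.astype(np.float32)))
a=c["img"][160:320,240:410,::-1]; cv2.imwrite("pics/e2c.png",cv2.resize(a,None,fx=4,fy=4,interpolation=cv2.INTER_CUBIC))
E
```

```text
tcp [ 0.6914 -0.0816  0.2328] z axis [ 1.e-04  1.e-04 -1.e+00] yaw of -x -0.4874 rail xy 0.1713 -0.4277 gap 0.013042961884223951
tower 2417 ((691.3173217773438, -82.33549499511719), (45.5030517578125, 45.94924545288086), 62.13731002807617)
```

View pics/e2c.png

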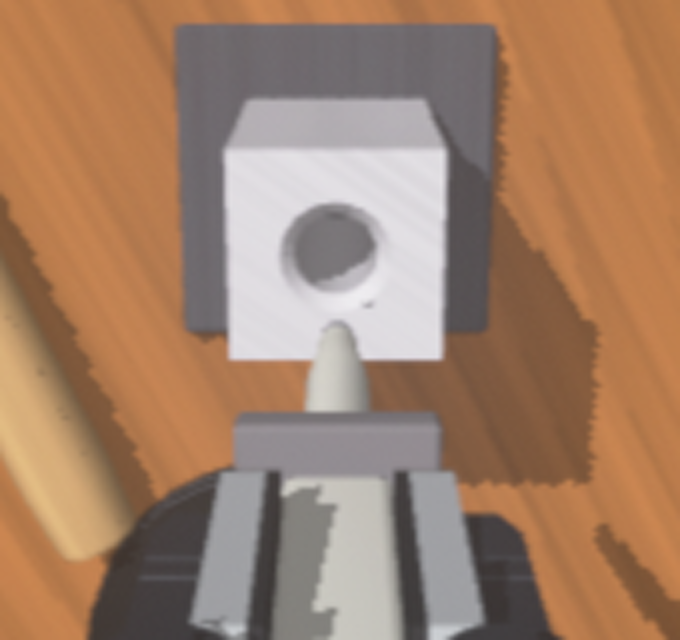

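Request:
{"op": "arm_command", "data": {"deltas": [[[-1, 0, -0.5, 20, 0, 0, 0], [-1, 0, -0.5, 40, 0, 0, 0], [-1, 0, -0.5, 55, 0, 0, 0], [-1, 0, -0.5, 70, 0, 0, 0], [-1, 0, -0.5, 85, 0, 0, 0], [-1, 0, -0.5, 100, 0, 0, 0], [-1, 0, -0.5, 110, 0, 0, 0], [-1, 0, -0.5, 114, 0, 0, 0], [-1, 0, -0.5, 114, 0, 0, 0], [-1, 0, -0.5, 114, 0, 0, 0]]]}}

```text
time: 43.0
tcp_pos: [0.6916, -0.0833, 0.1194]
ee_rot: [0.001, 0.242, 0.97, 0.0]
wrist_force: [-1.6, -0.5, -1.3]
finger_gap: 0.0129
```

```bash
python3 chk.py e3 wrist; python3 - <<'E'
from h import *
c={k:v for k,v in np.load("e3_wrist.npz").items()}
a=c["img"][160:400,220:430,::-1]; cv2.imwrite("pics/e3c.png",cv2.resize(a,None,fx=2.5,fy=2.5,interpolation=cv2.INTER_CUBIC))
E
```

```text
tcp [ 0.6916 -0.0833  0.1194] z axis [ 1.e-03 -1.e-04 -1.e+00] yaw of -x -0.4891 rail xy 0.1715 -0.4294 gap 0.012877415589679536
```

View pics/e3c.png

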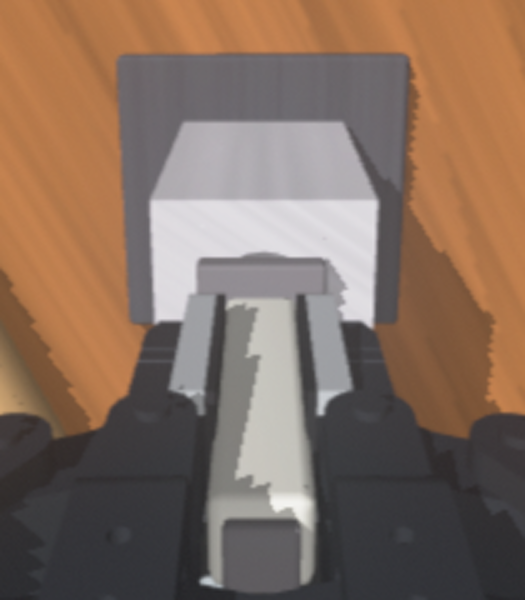

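Request:
{"op": "arm_command", "data": {"deltas": [[[-1, 0, 0, 1, 0, 0, 0], [-1, 0, 0, 1, 0, 0, 0], [0.2, 0, 0, 1, 0, 0, 0], [0.2, 0, 0, 1, 0, 0, 0], [0.2, 0, 0, 1, 0, 0, 0], [0.2, 0, 0, 1, 0, 0, 0], [0.2, 0, 0, -15, 0, 0, 0], [0.2, 0, 0, -50, 0, 0, 0], [0.2, 0, 0, -100, 0, 0, 0], [0.2, 0, 0, -130, 0, 0, 0], [0.2, 0, 0, -130, 0, 0, 0], [0.2, 0, 0, -130, 0, 0, 0]]]}}

```text
time: 44.55
tcp_pos: [0.6911, -0.0831, 0.2485]
ee_rot: [-0.0, 0.242, 0.97, 0.0]
wrist_force: [-1.3, -0.1, -1.3]
finger_gap: 0.0513
```

```bash
python3 chk.py f1 wrist scene top; python3 - <<'E'
from h import *
c={k:v for k,v in np.load("f1_wrist.npz").items()}; P=cloud(c)
for lo,hi,z in((.15,.158,.155),(.079,.085,.082)):
    k=(P[...,2]>lo)&(P[...,2]<hi)&(abs(P[...,0]-.69)<.04)&(abs(P[...,1]+.083)<.04)
    v,u=np.where(k); r=onz(c,np.c_[u,v],z)[:,:2]*1000; print(k.sum(),np.median(P[k][:,2]),cv2.minAreaRect(r.astype(np.float32)))
E
```

```text
tcp [ 0.6911 -0.0831  0.2485] z axis [-4.e-04  3.e-04 -1.e+00] yaw of -x -0.4889 rail xy 0.1711 -0.4293 gap 0.05134528720333862
352 0.15375015789572766 ((691.6435546875, -82.4450454711914), (12.99377155303955, 13.615742683410645), 62.03810501098633)
1585 0.0817460690393452 ((691.2201538085938, -82.52116394042969), (46.00914764404297, 45.939781188964844), 62.036964416503906)
```

View pics/f1_wrist.png

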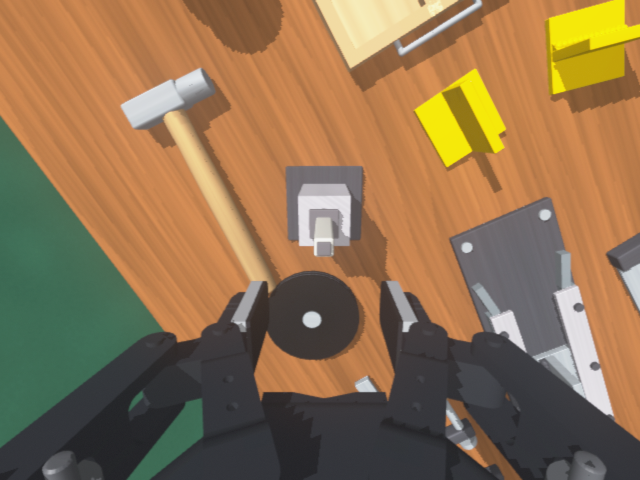

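View pics/f1_scene.png

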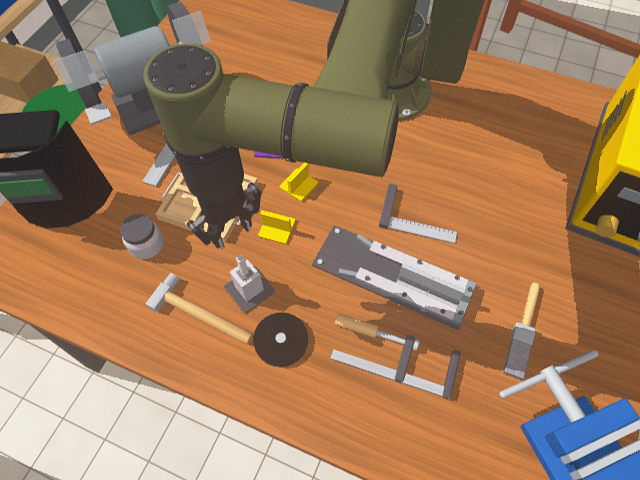

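Request:
{"op": "arm_command", "data": {"deltas": [[[0.2, 266, 179, 0, 0, 0, 0], [0.2, 266, 179, 0, 0, 0, -0.1], [0.2, 266, 179, 0, 0, 0, -0.2], [0.2, 266, 179, 0, 0, 0, -0.3], [0.2, 266, 179, 0, 0, 0, -0.438], [0.2, 266, 179, 0, 0, 0, -0.438], [0.2, 266, 179, 0, 0, 0, -0.438], [0.2, 266, 179, 0, 0, 0, -0.438], [0.2, 266, 179, 0, 0, 0, -0.438], [0.2, 266, 179, 0, 0, 0, -0.438]]]}}

```text
time: 45.95
tcp_pos: [0.541, 0.1988, 0.2485]
ee_rot: [-0.0, 0.026, 1.0, -0.0]
wrist_force: [-2.3, -0.5, -1.7]
finger_gap: 0.051
```

```bash
python3 chk.py f2 wrist top; python3 - <<'E'
from h import *
O=np.array([.5422,.3543]); u=np.array([.051,.9987]); n=np.array([.9987,-.051])
c={k:v for k,v in np.load("f2_wrist.npz").items()}; P=cloud(c)
k=(P[...,2]>.062)&(P[...,2]<.073)&(P[...,1]>.15)&(P[...,1]<.4)&(abs(P[...,0]-.54)<.03)
v,uu=np.where(k); Q=onz(c,np.c_[uu,v],.068)[:,:2]; a=(Q-O)@n; b=(Q-O)@u
print("web tops z",np.median(P[k][:,2]),"rail x med %.4f  y %.4f..%.4f"%(np.median(a),b.min(),b.max()))
for lo,hi in((-.065,-.005),(-.135,-.075)):
    m=(b>lo)&(b<hi); print(lo,"x mid %.4f slope %.4f"%(np.median(a[m]),np.polyfit(b[m],a[m],1)[0]))
im=c["img"][130:350,240:410,::-1]; cv2.imwrite("pics/f2c.png",cv2.resize(im,None,fx=2.7,fy=2.7,interpolation=cv2.INTER_CUBIC))
t={k:v for k,v in np.load("f2_top.npz").items()}
a=cv2.imread("pics/top0.png").astype(int); d=np.abs(a-t["img"][:,:,::-1].astype(int)).sum(2); print("bystander px changes (stand/bench), discs:",d[140:185,295:340].mean(),"hammer",d[140:180,340:435].mean(),"clamp",d[160:210,175:280].mean(),"brush",d[200:295,120:145].mean())
E
```

```text
tcp [0.541  0.1988 0.2485] z axis [-2.e-04 -4.e-04 -1.e+00] yaw of -x -0.0526 rail xy 0.0067 -0.1553 gap 0.050958396145138134
web tops z 0.06765749975994803 rail x med 0.0003  y -0.1419..-0.0014
-0.065 x mid 0.0008 slope -0.0033
-0.135 x mid 0.0002 slope 0.0047
bystander px changes (stand/bench), discs: 12.448888888888888 hammer 19.64842105263158 clamp 79.84838095238095 brush 156.57768421052631
```

View pics/f2c.png

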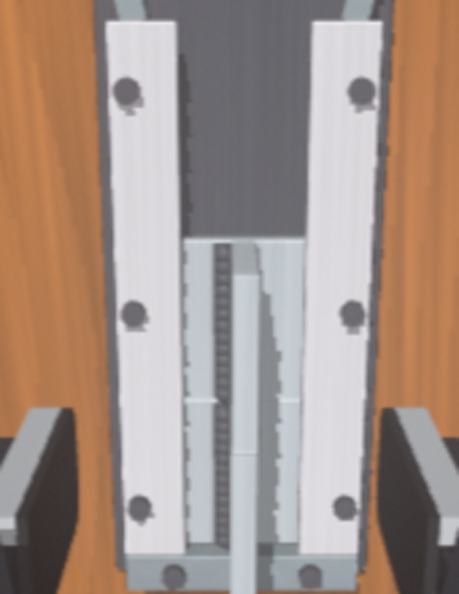

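View pics/f2_top.png

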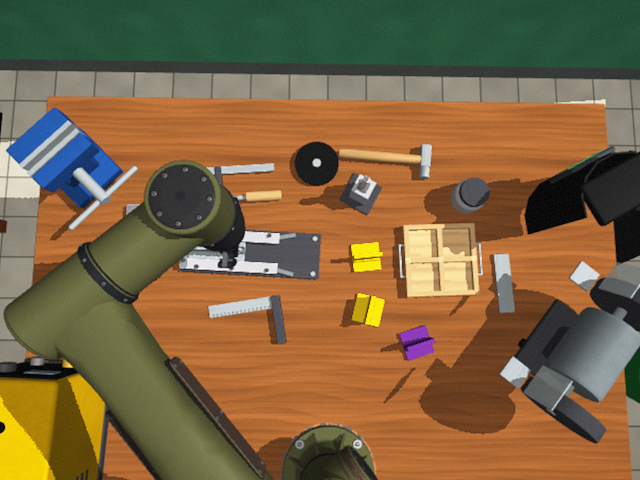

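```bash
python3 - <<'E'
from h import *
print(hand_in())
E
```

```text
the job is handed in; nothing more can be done
None
```

I finished the job and handed it in at about 46 s of the 210 s allowed. The hand-in gives no verdict.

**Coupons:** Only two coupons were present, both in the far pockets with their welds facing away from the robot. I lifted each straight out and slid both under the strips, packed against each other and the stop.
- **Jam on the first coupon:** The first one went in about 2–3 mm too high. It jammed at the strip ends, with about 64 N at the wrist, and pitched in the grip. I backed it out onto the apron, set it flat, gripped it again and slid it home. The second went in cleanly.

**Pen stroke:** I drew the nib along the weld edge in one pass at about 24 mm/s, from y = −134 mm to −9 mm in the rail's frame, at x ≈ 12.6 mm. The nib was pressed in about 3 mm. It touched down about 6 mm inside the outer coupon's edge, within the judged range.

**Last checks:**
- **Webs:** On the rail's middle line within 1 mm and parallel to it, tops at z = 67.7 mm (68 expected), filling y = −1 to −142 mm. The 2 mm overshoot is within camera calibration.
- **Pen:** Upright in the stand, within 0.5 mm of its centre. Its top measured 153.7 mm, against 155 mm expected and 153.9 mm before I picked it up, so it is back down on its collar.
- **Bystanders:** None looked moved in the top and scene views. The arm hid parts of the clamp and wire brush in the last top view, so my pixel comparison there was not usable. The scene picture taken just before showed both in place.
- **Disturbances:** I saw no sign of a coupon being knocked aside or of the grip slackening.

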